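# Roll the test eggs into the chilled tray

## Task

Load the two vaccine-test eggs: slide the dimpled tray by its handle fully up against the ends of the rails, then roll each egg gently along its own rails with the fingers, never picking up, squeezing or knocking it, until it settles in the tray pocket at the end of its lane. Then slide the loaded tray smoothly all the way into the foam chill box and let go, with both eggs still lying in their pockets. Leave the white lane blank on the third lane, the tape roll and the cold pack where they are.

Things in the scene. Friction and masses are not known exactly. Their poses are not given: they have to be found in the camera images.
- rack: Fixed metal rack, 500 x 304 mm: three parallel rail lanes at one end, a sliding grey tray in the middle, a white three-sided foam box at the other end. Origin on the bench surface (z = 0), on the centre line, at the rail ends. x axis: along the lanes from the rails towards the foam box; y across the lanes; z up. Lane centre lines at y = -85, 0 and +85 mm.
- rail_ends (a point): Rail tip of the middle lane, 36.5 mm above the bench. Each lane is two level 8 mm steel bars, 34 mm apart between centres, 207 mm long, ending here (rack x = -209 to -2 mm); nothing stands above the bars. An egg's centre on the rails is 55 mm above the bench. It rolls along x with little resistance and stops within about 10 mm when pushed slowly and left.
- chill_box (a point): Foot of the foam box's end wall, on its inner face, rack x = 280 mm. The end wall is 20 mm thick, its top 70 mm above the bench. Side walls 20 mm thick at rack y = +-142 mm, from x = 150 to 300 mm, 52 mm high. Open at the top and towards the rails.
- tray (a joint): Slide of the grey tray along the rack's x, in m: 0 = fully up against the rail ends, 0.13 = fully inside the foam box; both are hard stops. Moves against about 2.5 N of friction and stays where it is left. The tray is 143 mm along x, 255 mm across, deck 30 mm above the bench; at 0 its front edge is at rack x = 2 mm. Starts between 0.04 and 0.09.
- tray_handle (a point): Centre of the tray's handle: a level round steel bar 10 mm thick, 100 mm long across the lanes, axis 75 mm above the bench and 45 mm above the deck, on two end posts. At rack x = 115 mm when the tray is against the rails, 81 mm beyond the pocket centres. Free room on both sides for closed fingers to push it either way; or pinch it from above.
- pocket0 (a point): Centre of the tray pocket for the lane at rack y = -85 mm, at deck height (30 mm above the bench), 34 mm from the rack origin along x when the slide is at 0; moves with the tray. The pocket is an oval dimple 38 mm along x, 48 mm across, 10 mm deep. A seated egg lies on its side, its centre about 14 mm above this point.
- pocket1 (a point): Centre of the tray pocket for the lane at rack y = 0 mm, at deck height (30 mm above the bench), 34 mm from the rack origin along x when the slide is at 0; moves with the tray. The pocket is an oval dimple 38 mm along x, 48 mm across, 10 mm deep. A seated egg lies on its side, its centre about 14 mm above this point.
- pocket2 (a point): Centre of the tray pocket for the lane at rack y = 85 mm, at deck height (30 mm above the bench), 34 mm from the rack origin along x when the slide is at 0; moves with the tray. The pocket is an oval dimple 38 mm along x, 48 mm across, 10 mm deep. A seated egg lies on its side, its centre about 14 mm above this point.
- egg_a: Pale hen's egg, 58 mm long, 45 mm thick, about 60 g, fragile, lying on its side across two rails (long axis across the lane), between 90 and 150 mm before the rail ends. Origin at its centre; its own y axis is the long axis, and its x and z axes turn as it rolls. Which of the three lanes it is on varies.
- egg_b: Pale hen's egg, 58 mm long, 45 mm thick, about 60 g, fragile, lying on its side across two rails (long axis across the lane), between 90 and 150 mm before the rail ends. Origin at its centre; its own y axis is the long axis, and its x and z axes turn as it rolls. Which of the three lanes it is on varies.
- lane_blank: White plastic block, 60 mm along the lane, 56 mm across, 24 mm high with a 20 mm high fin on top, resting on the rails of the lane that is not used. Origin at the centre of its underside. Must stay.
- tape_roll: Bystander: paper tape roll 96 mm across, 24 mm high, lying on the bench near the rail end of the rack; origin under its centre.
- cold_pack: Bystander: pale flat cold pack 95 x 170 x 28 mm on the bench beyond the foam box; origin under its centre.
Not all that is in view belongs to the job. Leave any green or red look-alike of the egg_a alone.

How it is judged:
On the way, in this order (a step that is already met when the one before it is completed fails the run):
1. the tray is fully up against the rail ends (value of joint tray below 0.006 m), for 0.2 s.
2. one egg lies in a pocket, the tray still against the rails (value of joint tray below 0.006 m and (((horizontal distance between egg_a and pocket0 below 0.007 m and z of egg_a in the frame of pocket0 below 0.018 m) or (horizontal distance between egg_a and pocket1 below 0.007 m and z of egg_a in the frame of pocket1 below 0.018 m) or (horizontal distance between egg_a and pocket2 below 0.007 m and z of egg_a in the frame of pocket2 below 0.018 m)) or ((horizontal distance between egg_b and pocket0 below 0.007 m and z of egg_b in the frame of pocket0 below 0.018 m) or (horizontal distance between egg_b and pocket1 below 0.007 m and z of egg_b in the frame of pocket1 below 0.018 m) or (horizontal distance between egg_b and pocket2 below 0.007 m and z of egg_b in the frame of pocket2 below 0.018 m)))), for 0.2 s.
3. both eggs lie in pockets, the tray still against the rails (value of joint tray below 0.006 m and ((horizontal distance between egg_a and pocket0 below 0.007 m and z of egg_a in the frame of pocket0 below 0.018 m) or (horizontal distance between egg_a and pocket1 below 0.007 m and z of egg_a in the frame of pocket1 below 0.018 m) or (horizontal distance between egg_a and pocket2 below 0.007 m and z of egg_a in the frame of pocket2 below 0.018 m)) and ((horizontal distance between egg_b and pocket0 below 0.007 m and z of egg_b in the frame of pocket0 below 0.018 m) or (horizontal distance between egg_b and pocket1 below 0.007 m and z of egg_b in the frame of pocket1 below 0.018 m) or (horizontal distance between egg_b and pocket2 below 0.007 m and z of egg_b in the frame of pocket2 below 0.018 m))), for 0.2 s.
4. the tray is fully in the foam box with both eggs in pockets (value of joint tray above 0.124 m and ((horizontal distance between egg_a and pocket0 below 0.007 m and z of egg_a in the frame of pocket0 below 0.018 m) or (horizontal distance between egg_a and pocket1 below 0.007 m and z of egg_a in the frame of pocket1 below 0.018 m) or (horizontal distance between egg_a and pocket2 below 0.007 m and z of egg_a in the frame of pocket2 below 0.018 m)) and ((horizontal distance between egg_b and pocket0 below 0.007 m and z of egg_b in the frame of pocket0 below 0.018 m) or (horizontal distance between egg_b and pocket1 below 0.007 m and z of egg_b in the frame of pocket1 below 0.018 m) or (horizontal distance between egg_b and pocket2 below 0.007 m and z of egg_b in the frame of pocket2 below 0.018 m))), for 0.2 s.
At the end, for the whole second after the job is handed in: The tray is within 6 mm of fully inside the foam box (slide above 0.124 m), each egg lies at rest in a tray pocket (centre within 7 mm sideways of the pocket centre and less than 18 mm above the deck), untouched, and the lane blank is within 15 mm of where it was (all of step 4 and linear speed of each of egg_a, egg_b below 0.02 m/s and contact force between each of egg_a, egg_b and the fingers below 0.05 N and distance of lane_blank from where it was at the start of the episode below 0.015 m).
It fails at once if an egg is squeezed, struck or pressed with more than 10 N (contact force between any of egg_a, egg_b and anything else above 10 N).
It fails at once if an egg is lifted more than 12 mm above its height on the rails (z of any of egg_a, egg_b in the frame of rack above 0.0672 m).
It fails at once if an egg falls off the rails or the tray (z of any of egg_a, egg_b in the frame of rack below 0.034 m).
It fails at once if the lane blank is pushed more than 15 mm (distance of lane_blank from where it was at the start of the episode above 0.015 m).
It fails at once if the tape roll or the cold pack is pushed more than 20 mm (distance of any of tape_roll, cold_pack from where it was at the start of the episode above 0.02 m).
It also fails if it takes over 67 s, if anything falls off the work surface, if the arm or the gripper's body presses on something with over 40 N, if the wrist force passes 120 N, or if a joint passes its speed limit or range.

## Robot

A 7-joint arm with a two-finger parallel gripper is mounted at the origin on the work surface. World frame = base frame: x ahead of the robot, y to its left, z up, the work surface at z = 0. Lengths are in m, angles in rad, forces in N, time in s.
With the tool pointing down it reaches from about 0.4 to 0.875 m from the base axis. Payload 19.3 kg.
Tool frame: the origin (TCP) lies at the very end of the fingers, on their centre line; the grasp point (between the pads) lies 19 mm behind it; z points along the fingers, y is the direction in which the jaws open and shut (so a half turn about z gives the same grasp; the last joint's range is limited). The gripper opens to 85 mm and grips with 20 to 120 N. Pads are 22 mm wide; open, the fingers measure 114 mm over their backs; the gripper's body (76 mm by 85 mm) begins 54 mm behind the grasp point. The pads swing forward as they close: fully open they stand 13 mm farther back than shut.
Start: joints at [1.15, 0.521, -0.036, 1.599, 0.021, 1.021, -0.113], TCP at [0.215, -0.587, 0.199] pointing down, gripper open.
Joint ranges: [-2.91, 2.91], [-0.3, 2.13], [-1.5, 1.42], [0.17, 2.43], [-1.26, 4.41], [0.16, 1.93], [-2.52, 2.52]. Speed limits (rad/s): [1.89, 1.89, 2.39, 2.39, 3.01, 3.01, 3.01].

## Interface

Orientations are given as [roll, pitch, yaw] about the fixed x, y, z axes, in that order (R = Rz(yaw) Ry(pitch) Rx(roll)).
In Python, from workcell import telemetry, imaging, ticket gives the robot as it stands.
- The arm moves only by the tool carry_out, never from a script. Its argument "series" is a list of rows, each a list of 7 numbers: the shift along the tool's x, y, z in m, then the turn, a rotation vector about the tool's x, y, z in rad, then the closure in counts, from 0 (fully open) to 255 (shut). In form: [[tx, ty, tz, ax, ay, az, jaw], ...]. A call has 1 to 10 rows; each row is the pose to reach, as a shift and turn from the pose commanded when the call began, along the tool's axes at that moment; what a row does not reach only later rows make up. A row lasts 1/8 s, in which the tool goes at most 62.5 mm and 10.7 degrees, less where a joint would pass 70% of its speed; a pose out of reach is approached as far as the arm can. A call with a gripper value outside its range is refused whole. The fingers move at their own pace and stop on an object; "force" is the grip in N (left out, the last holds). Time passes only in rows, so rows that repeat a pose let the fingers close. It gives the time, the measured TCP pose, the force and the opening at its end, in the units of the state.
- telemetry.observe(): the state, without advancing time (a new reading comes with each control period).
- imaging.grab_frame(name): name is "scene" or "top" or "wrist"; returns (picture, depth): 384x512x3 uint8, blue, green, red; 384x512 float32, m along the optical axis (not along the pixel's ray), 0 where there is no reading.
- imaging.camera_info(name): a dict with "mtx" (3x3 intrinsics, pixels), "extrinsics" (4x4, takes a point from camera to world coordinates); the wrist camera has in their place "hand_eye" (4x4, takes a point from camera to tool coordinates, whose origin is the TCP and whose axes are the flange's). Camera axes: x right, y down, z forward; pixel columns grow to the right and rows downward; lengths in m; the calibration is good to about 2 mm. A picture is of the moment at which its call begins: read the wrist's pose just before it. camera_info takes no time and is no camera call.
- ticket.job_done(): hands the job in, once; it reports no verdict.
The state is a dict: "clock": time; "qpos": joint angles; "qd": joint speeds; "joint_efforts": joint torques, N m; "position": TCP position; "tool_rot": TCP orientation; "force": force on the tool from outside, world axes, zero at the start; "moment": the same for the moment, N m; "grip_width": finger opening in m.
Only numpy, scipy, OpenCV 4.12 (cv2) and the standard library are available. Lean on these libraries where they do the work, as an engineer would, in place of code of your own. Each camera call takes 0.05 s, during which the arm holds its last target.

## Working session

There is one attempt and no reset: what is moved stays moved. The work goes in short steps, Python scripts to look and compute and a tool call to move; the robot and the scene stay as the last step left them, time stands still between calls to the robot, and variables do not carry over. Pictures are saved under pics/ and viewed, and the job is handed in when it is done.

Besides the shell and the picture viewer there is one more tool, called after ">>>" in YAML: its name, and indented under it one key for each argument. carry_out: Moves the arm, as the interface text tells. Its arguments: {"type":"object","properties":{"series":{"type":"array"},"force":{"type":"number"}},"required":["series"]}

```bash
mkdir -p pics; ls
python3 - <<'E'
from workcell import telemetry, imaging
import cv2,numpy as np
print(telemetry.observe())
for n in ("scene","top"):
    p,d=imaging.grab_frame(n); cv2.imwrite(f"pics/{n}0.png",p); np.save(f"pics/{n}0d.npy",d)
    i=imaging.camera_info(n); print(n,i["mtx"],i["extrinsics"])
print(imaging.camera_info("wrist"))
E
```

```text
pics
{'clock': 0.0, 'qpos': array([ 1.14979971,  0.52198617, -0.03631987,  1.59997941,  0.02118868,
        1.02110362, -0.11281196]), 'qd': array([-0.00014128,  0.00073468,  0.00157478, -0.00097505, -0.00032458,
        0.00021262,  0.00125452]), 'joint_efforts': array([ 2.72158803e-03, -9.27104616e+01,  1.98104471e+00, -3.69933522e+01,
        1.79612834e-02,  8.18891072e-03,  2.96184658e-05]), 'position': array([ 0.21461831, -0.58661343,  0.19865342]), 'tool_rot': array([-3.14050303e+00,  7.17295636e-05,  3.50761757e-01]), 'force': array([-0.42006778,  0.14716401,  0.42949423]), 'moment': array([-0.04273717, -0.04381803,  0.06150604]), 'grip_width': 0.08543026196488446}
scene [[415.40993036   0.         249.56438097]
 [  0.         415.40993036 191.59897696]
 [  0.           0.           1.        ]] [[ 0.48127922  0.52343992 -0.70312229  1.25036767]
 [ 0.87652171 -0.27919497  0.39212225 -0.40115035]
 [ 0.00894423 -0.80502225 -0.59317719  0.75146438]
 [ 0.          0.          0.          1.        ]]
top [[373.34401137   0.         255.27792097]
 [  0.         373.34401137 194.0549892 ]
 [  0.           0.           1.        ]] [[ 0.00580229 -0.99726679  0.07365652  0.38066147]
 [-0.99976464 -0.00424547  0.02127521  0.02331348]
 [-0.02090436 -0.07376263 -0.99705671  1.00887317]
 [ 0.          0.          0.          1.        ]]
{'mtx': array([[332.18698429,   0.        , 254.8899913 ],
       [  0.        , 332.18698429, 189.95792434],
       [  0.        ,   0.        ,   1.        ]]), 'hand_eye': array([[ 1.17767091e-03, -9.47517221e-01, -3.19702564e-01,
         8.07794749e-02],
       [ 9.99999245e-01,  1.22764051e-03,  4.52279577e-05,
         6.12353330e-04],
       [ 3.49625552e-04, -3.19702376e-01,  9.47517951e-01,
        -1.74367102e-01],
       [ 0.00000000e+00,  0.00000000e+00,  0.00000000e+00,
         1.00000000e+00]])}
```

View pics/scene0.png

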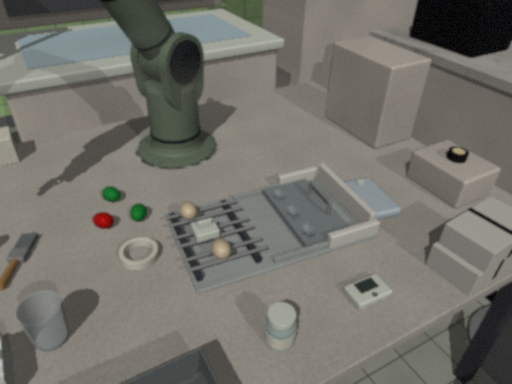

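View pics/top0.png

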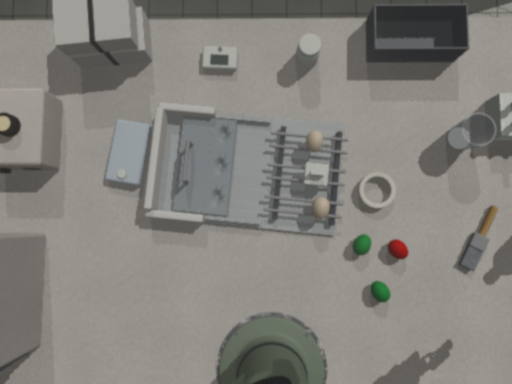

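Top view: pale eggs at (315,141) and (321,207), the blank at (316,173) on the middle lane, the handle at about (184,168). The look-alikes are green (362,244) and (380,291), red (398,249), and the tape roll (377,191). I'll take the pale eggs on the rails and check them in a crop.

Run:
```python
import cv2
p=cv2.imread("pics/top0.png")
cv2.imwrite("pics/top0c.png",cv2.resize(p[95:245,140:350],None,fx=3.8,fy=3.8,interpolation=cv2.INTER_CUBIC))
p=cv2.imread("pics/scene0.png")
cv2.imwrite("pics/scene0c.png",cv2.resize(p[155:295,160:385],None,fx=3.5,fy=3.5,interpolation=cv2.INTER_CUBIC))
```

```text
(no output)
```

View pics/top0c.png

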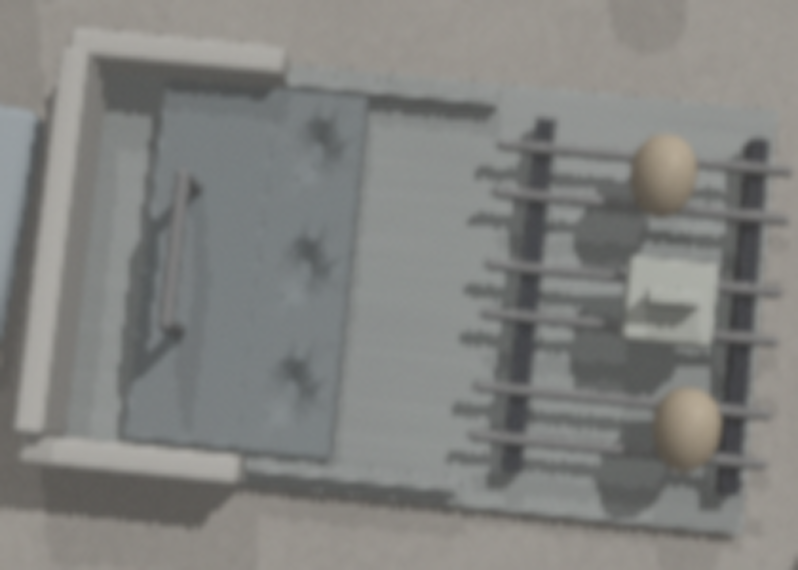

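View pics/scene0c.png

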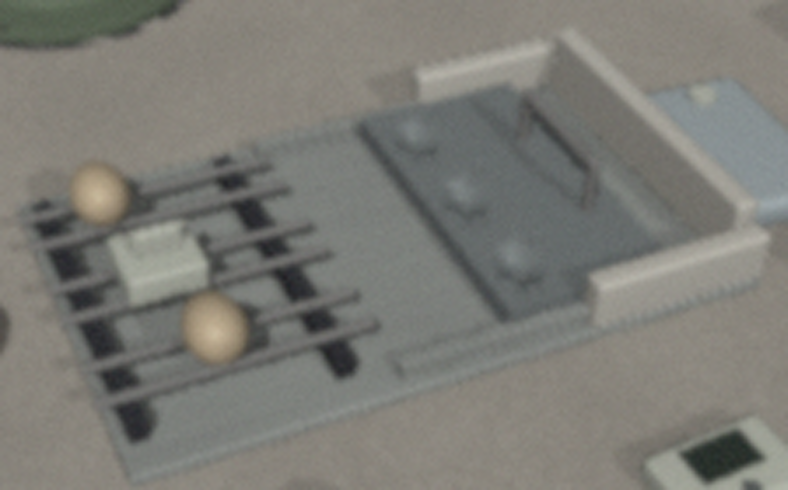

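```bash
cat > h.py <<'E'
import numpy as np, cv2
from workcell import imaging, telemetry
def ray(name,uv,z):
    i=imaging.camera_info(name);K=i["mtx"];T=i["extrinsics"]
    uv=np.atleast_2d(np.array(uv,float))
    d=np.c_[(uv[:,0]-K[0,2])/K[0,0],(uv[:,1]-K[1,2])/K[1,1],np.ones(len(uv))]@T[:3,:3].T
    o=T[:3,3]; s=(z-o[2])/d[:,2]
    return o+d*s[:,None]
def proj(name,P):
    i=imaging.camera_info(name);K=i["mtx"];T=np.linalg.inv(i["extrinsics"])
    P=np.atleast_2d(P)@T[:3,:3].T+T[:3,3]; q=P@K.T; return q[:,:2]/q[:,2:]
def rigid(model,world):
    mc,wc=model.mean(0),world.mean(0)
    H=(model-mc).T@(world-wc); a=np.arctan2(H[0,1]-H[1,0],H[0,0]+H[1,1])
    R=np.array([[np.cos(a),-np.sin(a)],[np.sin(a),np.cos(a)]]); t=wc-R@mc
    return a,R,t,np.linalg.norm(world-(model@R.T+t),axis=1)
E
python3 - <<'E'
from h import *
from scipy.optimize import least_squares
ys=[85+17,85-17,17,-17,-85+17,-85-17]
# y rack: x axis = world +y-ish -> y rack = world -x ; image top = +x world -> rack y negative on top
ys=[-y for y in ys]
tip=np.array([(499,146),(494,193),(487,265),(482,315),(475,387),(470,436)])/3.8+[139.6,94.6]
far=np.array([(788,172),(785,220),(780,292),(777,341),(770,413),(765,465)])/3.8+[139.6,94.6]
W=ray("top",np.r_[tip,far],0.0365)[:,:2]
M=np.array([(-2,y) for y in ys]+[(-209,y) for y in ys])/1000
a,R,t,r=rigid(M,W); print("top",a,t,r.round(4))
# scene : rail tips
st=np.array([(270,167),(289,188),(313,228),(330,254),(357,295),(377,325)])/3.5+[159.6,154.6]
Ws=ray("scene",st,0.0365)[:,:2]
print("scene tips in rack",((Ws-t)@R).round(4))
# box inner top corners on top view (inner face of end wall)
bx=np.array([(97,55),(50,432)])/3.8+[139.6,94.6]
print("end wall",((ray("top",bx,0.07)[:,:2]-t)@R).round(4))
hd=np.array([(185,173),(168,328)])/3.8+[139.6,94.6]
print("handle",((ray("top",hd,0.08)[:,:2]-t)@R).round(4))
hs=np.array([(526,100),(594,175)])/3.5+[159.6,154.6]
print("handle s",((ray("scene",hs,0.08)[:,:2]-t)@R).round(4))
fe=np.array([(368,97),(331,460)])/3.8+[139.6,94.6]
print("tray front",((ray("top",fe,0.03)[:,:2]-t)@R).round(4))
for n in("top","scene"):
    p=cv2.imread(f"pics/{n}0.png"); h=cv2.cvtColor(p,cv2.COLOR_BGR2HSV)
    m=cv2.inRange(h,(5,55,90),(25,255,255))
    c,_=cv2.findContours(m,cv2.RETR_EXTERNAL,cv2.CHAIN_APPROX_NONE)
    for k in c:
        if cv2.contourArea(k)>80:
            mo=cv2.moments(k);uv=[mo['m10']/mo['m00'],mo['m01']/mo['m00']]
            w=ray(n,uv,0.055)
            print(n,np.round(uv,1),cv2.contourArea(k),w[0].round(4),((w[:,:2]-t)@R).round(4))
E
```

```text
top 1.4808758816413115 [0.51410545 0.0179346 ] [0.0033 0.0028 0.0027 0.0026 0.0024 0.0021 0.0034 0.0028 0.0023 0.0017
 0.003  0.0031]
scene tips in rack [[-0.01    0.0832]
 [-0.0064  0.0525]
 [-0.0085  0.0006]
 [-0.0088 -0.0316]
 [-0.0091 -0.0798]
 [-0.0091 -0.1132]]
end wall [[ 0.272  -0.1308]
 [ 0.2743  0.1264]]
handle [[ 0.2013 -0.0535]
 [ 0.2012  0.0508]]
handle s [[ 0.1914  0.0322]
 [ 0.1889 -0.0724]]
tray front [[ 0.0897 -0.1292]
 [ 0.0899  0.1268]]
top [488.5 220.1] 190.0 [ 0.3878 -0.5438  0.055 ] [[-0.5708  0.0753]]
top [  4.3 122.7] 122.5 [0.637  0.7067 0.055 ] [[ 0.697  -0.0605]]
scene [  6.6 272.2] 146.0 [ 0.4354 -0.5624  0.055 ] [[-0.5851  0.0262]]
scene [220.9 248.3] 243.0 [ 0.5923 -0.1106  0.055 ] [[-0.121  -0.0894]]
scene [188.1 210. ] 188.5 [ 0.4202 -0.1248  0.055 ] [[-0.1506  0.0808]]
```

```bash
cat >> h.py <<'E'
def overlay(n,p,a,t,slide,out,crop,f):
    R=np.array([[np.cos(a),-np.sin(a)],[np.sin(a),np.cos(a)]])
    def P(x,y,z):
        w=R@np.array([x,y])/1000+t; return proj(n,[[w[0],w[1],z/1000]])[0]
    x0,y0,x1,y1=crop
    q=cv2.resize(p[y0:y1,x0:x1],None,fx=f,fy=f,interpolation=cv2.INTER_CUBIC)
    def L(A,B,c):
        A=(P(*A)-[x0,y0]+.5)*f;B=(P(*B)-[x0,y0]+.5)*f
        cv2.line(q,tuple(int(v) for v in A.round()),tuple(int(v) for v in B.round()),c,1)
    for y in(-102,-68,-17,17,68,102): L((-209,y,36.5),(-2,y,36.5),(0,0,255))
    L((280,-122,70),(280,122,70),(0,255,0));L((300,-142,70),(300,142,70),(0,255,0))
    L((-200,-152,0),(300,-152,0),(255,0,0));L((-200,152,0),(300,152,0),(255,0,0))
    s=slide
    L((s+115,-50,75),(s+115,50,75),(0,255,255));L((s+2,-127,30),(s+2,127,30),(0,255,255));L((s+145,-127,30),(s+145,127,30),(0,255,255))
    cv2.imwrite(out,q)
E
python3 - <<'E'
from h import *
t=np.array([.5141,.0179])
overlay("top",cv2.imread("pics/top0.png"),1.4809,t,85,"pics/ov_t.png",(140,95,350,245),3.8)
overlay("scene",cv2.imread("pics/scene0.png"),1.4809,t,85,"pics/ov_s.png",(160,155,385,295),3.5)
E
```

```text
(no output)
```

View pics/ov_t.png

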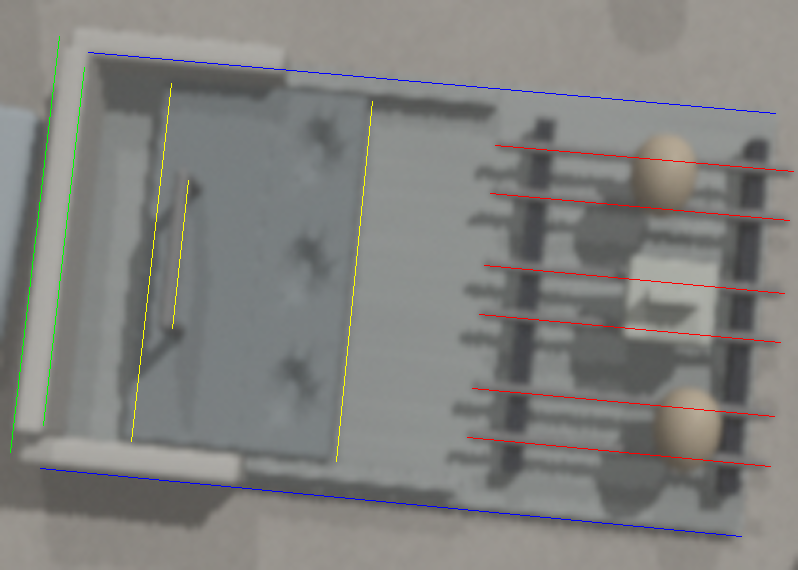

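View pics/ov_s.png

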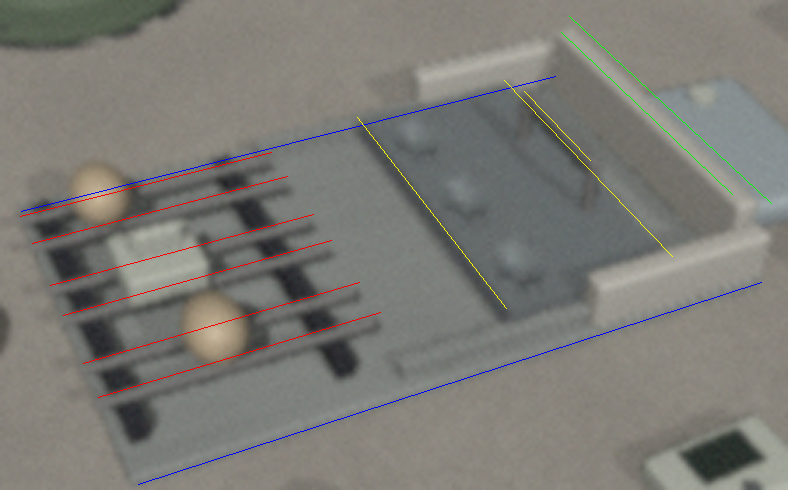

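Run:
```python
from h import *
for n in("top","scene"):
    d=np.load(f"pics/{n}0d.npy"); i=imaging.camera_info(n);K=i["mtx"];T=i["extrinsics"]
    def W(u,v):
        z=np.median(d[v-1:v+2,u-1:u+2]); return (T@np.array([(u-K[0,2])/K[0,0]*z,(v-K[1,2])/K[1,1]*z,z,1]))[:3].round(4)
    pts={"top":dict(bench=(250,270),bench2=(420,120),bench3=(90,250),tray=(210,140),tray2=(195,205),eggN=(321,207),eggF=(315,141),wall=(155,150),blank=(316,168),plate=(250,170),bar=(300,136)),
     "scene":dict(bench=(250,330),bench2=(80,160),tray=(290,205),wall=(350,200),eggF=(221,242),eggN=(188,205),plate=(250,230))}[n]
    for k,(u,v) in pts.items(): print(n,k,W(u,v))
```

```text
top bench [0.2518 0.0578 0.0003]
top bench2 [ 0.6597 -0.4034 -0.001 ]
top bench3 [ 0.3015  0.4915 -0.0008]
top tray [0.5971 0.1659 0.029 ]
top tray2 [0.4234 0.2029 0.0292]
top eggN [ 0.4179 -0.1204  0.0776]
top eggF [ 0.5844 -0.1067  0.0766]
top wall [0.5622 0.301  0.0687]
top blank [ 0.5181 -0.1111  0.0605]
top plate [0.5196 0.0593 0.0091]
top bar [ 0.607  -0.0732  0.034 ]
scene bench [ 0.7901 -0.1398  0.001 ]
scene bench2 [-0.067  -0.3232  0.0004]
scene tray [0.505  0.1449 0.0307]
scene wall [0.5865 0.2884 0.0517]
scene eggF [ 0.595  -0.1108  0.0778]
scene eggN [ 0.4261 -0.1256  0.0764]
scene plate [0.523  0.0071 0.0093]
```

```bash
cat >> h.py <<'E'
from scipy.spatial.transform import Rotation as Ro
A=1.4809; T0=np.array([.5141,.0179])
def r2w(x,y): 
    R=np.array([[np.cos(A),-np.sin(A)],[np.sin(A),np.cos(A)]]); return R@np.array([x,y])+T0
def w2r(w):
    R=np.array([[np.cos(A),-np.sin(A)],[np.sin(A),np.cos(A)]]); return (np.asarray(w)[...,:2]-T0)@R
def goal(w,yaw=A):
    s=telemetry.observe(); R=Ro.from_euler('xyz',s["tool_rot"])
    d=R.inv().apply(np.asarray(w)-s["position"]); rv=(R.inv()*Ro.from_euler('xyz',[np.pi,0,yaw])).as_rotvec()
    print("row",d.round(4),rv.round(4)); return d,rv
def st():
    s=telemetry.observe(); print("t",round(s["clock"],2),"pos",s["position"].round(4),"rack",w2r(s["position"]).round(4),"rot",s["tool_rot"].round(3),"F",s["force"].round(2),"w",round(s["grip_width"],4))
E
python3 - <<'E'
from h import *
for k in((321,207),(315,141)): w=ray("top",[k],.055); print(w,w2r(w))
p=cv2.imread("pics/top0.png"); h=cv2.cvtColor(p,cv2.COLOR_BGR2HSV); print(h[207,321],h[141,315],h[130,250],h[173,316])
goal([.5,-.1,.27])
E
```

```text
[[ 0.41878577 -0.12392478  0.055     ]] [[-0.14980896  0.08219699]]
[[ 0.58908912 -0.10970893  0.055     ]] [[-0.12036148 -0.08614245]]
[ 19  46 162] [ 19  44 155] [ 75   7 145] [ 39  11 167]
row [ 0.4352 -0.359  -0.071 ] [-1.0000e-03 -5.0000e-04 -1.1301e+00]
```

>>> carry_out:
  series:
    - [0.435, -0.359, -0.071, 0, 0, -1.13, 255]
    - [0.435, -0.359, -0.071, 0, 0, -1.13, 255]
    - [0.435, -0.359, -0.071, 0, 0, -1.13, 255]
    - [0.435, -0.359, -0.071, 0, 0, -1.13, 255]
    - [0.435, -0.359, -0.071, 0, 0, -1.13, 255]
    - [0.435, -0.359, -0.071, 0, 0, -1.13, 255]
    - [0.435, -0.359, -0.071, 0, 0, -1.13, 255]
    - [0.435, -0.359, -0.071, 0, 0, -1.13, 255]
    - [0.435, -0.359, -0.071, 0, 0, -1.13, 255]
    - [0.435, -0.359, -0.071, 0, 0, -1.13, 255]

```text
clock: 1.35
position: [0.5014, -0.096, 0.2705]
tool_rot: [3.141, -0.002, 1.487]
force: [-0.1, -1.4, 0.3]
grip_width: 0.0001
```

```bash
cat >> h.py <<'E'
def wcam():
    s=telemetry.observe(); p,d=imaging.grab_frame("wrist"); i=imaging.camera_info("wrist")
    T=np.eye(4); T[:3,:3]=Ro.from_euler('xyz',s["tool_rot"]).as_matrix(); T[:3,3]=s["position"]
    E=T@i["hand_eye"]; np.save("pics/wE.npy",E); return p,d,E
def wray(E,uv,z):
    K=imaging.camera_info("wrist")["mtx"]; uv=np.atleast_2d(np.array(uv,float))
    d=np.c_[(uv[:,0]-K[0,2])/K[0,0],(uv[:,1]-K[1,2])/K[1,1],np.ones(len(uv))]@E[:3,:3].T
    return E[:3,3]+d*((z-E[2,3])/d[:,2])[:,None]
E
python3 - <<'E'
from h import *
st(); p,d,E=wcam(); cv2.imwrite("pics/w1.png",cv2.resize(p,None,fx=1.5,fy=1.5)); np.save("pics/w1E.npy",E)
E
```

```text
t 1.35 pos [ 0.5014 -0.096   0.2705] rack [-0.1146  0.0024] rot [ 3.141e+00 -2.000e-03  1.487e+00] F [-0.15 -1.37  0.34] w 0.0001
```

View pics/w1.png

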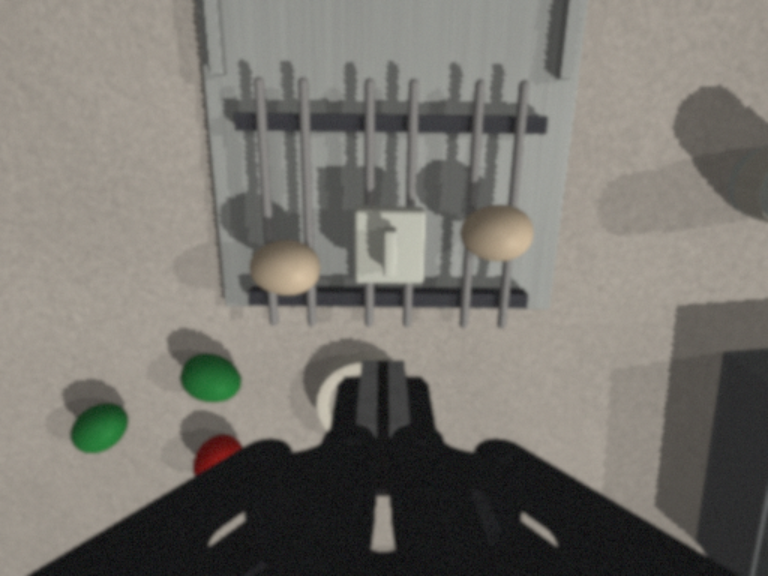

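Run:
```python
from h import *
E=np.load("pics/w1E.npy")
tip=np.array([(259,79),(304,80),(369,80),(413,81),(479,82),(524,82)])/1.5-.17
far=np.array([(275,324),(313,325),(370,326),(408,326),(465,326),(504,327)])/1.5-.17
W=wray(E,np.r_[tip,far],0.0345)[:,:2]
ys=[102,68,17,-17,-68,-102]
M=np.array([(-2,y) for y in ys]+[(-209,y) for y in ys])/1000
a,R,t,r=rigid(M,W); print("wrist",a,t,r.round(4)); print(((W-t)@R).round(4))
for k in((285,267.5),(497.5,233.5)): w=wray(E,np.array(k)/1.5-.17,.055); print(w,((w[:,:2]-t)@R))
st()
```

```text
wrist 1.4814714151033923 [0.51676619 0.01506021] [0.0017 0.0023 0.0017 0.0023 0.0029 0.0025 0.0031 0.0023 0.0016 0.0018
 0.0022 0.0017]
[[-0.0035  0.1013]
 [-0.004   0.067 ]
 [-0.0037  0.0173]
 [-0.0042 -0.0163]
 [-0.0046 -0.0667]
 [-0.0044 -0.1011]
 [-0.206   0.1017]
 [-0.2067  0.0678]
 [-0.2074  0.0169]
 [-0.2072 -0.017 ]
 [-0.2068 -0.0679]
 [-0.2076 -0.1029]]
[[ 0.4183033  -0.12395983  0.055     ]] [[-0.14724929  0.08566889]]
[[ 0.5913256  -0.10999839  0.055     ]] [[-0.11790885 -0.08541816]]
t 1.4 pos [ 0.5008 -0.0978  0.2702] rack [-0.1164  0.0029] rot [ 3.142e+00 -1.000e-03  1.485e+00] F [-0.44 -0.17 -1.06] w 0.0001
```

```bash
sed -i 's/^A=1.4809.*/A=1.4812; T0=np.array([.516,.016])/' h.py
python3 - <<'E'
from h import *
st(); w=r2w(.235,0); goal([*w,.18]); print(w)
E
```

```text
t 1.4 pos [ 0.5008 -0.0978  0.2702] rack [-0.1147  0.005 ] rot [ 3.142e+00 -1.000e-03  1.485e+00] F [-0.44 -0.17 -1.06] w 0.0001
row [0.3496 0.0062 0.0905] [ 0.0001 -0.0007  0.0034]
[0.53702698 0.2500574 ]
```

>>> carry_out:
  series:
    - [0.05, 0.001, 0, 0, 0, 0, 255]
    - [0.11, 0.002, 0.02, 0, 0, 0, 255]
    - [0.17, 0.003, 0.04, 0, 0, 0, 255]
    - [0.23, 0.004, 0.07, 0, 0, 0, 255]
    - [0.29, 0.005, 0.09, 0, 0, 0, 255]
    - [0.335, 0.006, 0.09, 0, 0, 0.003, 255]
    - [0.35, 0.006, 0.09, 0, 0, 0.003, 255]
    - [0.35, 0.006, 0.09, 0, 0, 0.003, 255]
    - [0.35, 0.006, 0.09, 0, 0, 0.003, 255]

```text
clock: 2.52
position: [0.5378, 0.2453, 0.1802]
tool_rot: [3.141, 0.001, 1.475]
force: [0.2, 0.0, -0.1]
grip_width: 0.0002
```

Run:
```python
from h import *
st(); p,d,E=wcam(); cv2.imwrite("pics/w2.png",cv2.resize(p,None,fx=1.5,fy=1.5)); np.save("pics/w2E.npy",E)
p,d=imaging.grab_frame("top"); cv2.imwrite("pics/top2.png",cv2.resize(p[80:260,130:360],None,fx=3.3,fy=3.3)); 
goal([*r2w(.235,0),.055])
```

```text
t 2.52 pos [0.5378 0.2453 0.1802] rack [ 0.2304 -0.0012] rot [3.141e+00 1.000e-03 1.475e+00] F [ 0.21  0.04 -0.05] w 0.0002
row [ 0.0043 -0.0013  0.1254] [ 0.0005  0.0007 -0.0057]
```

View pics/w2.png

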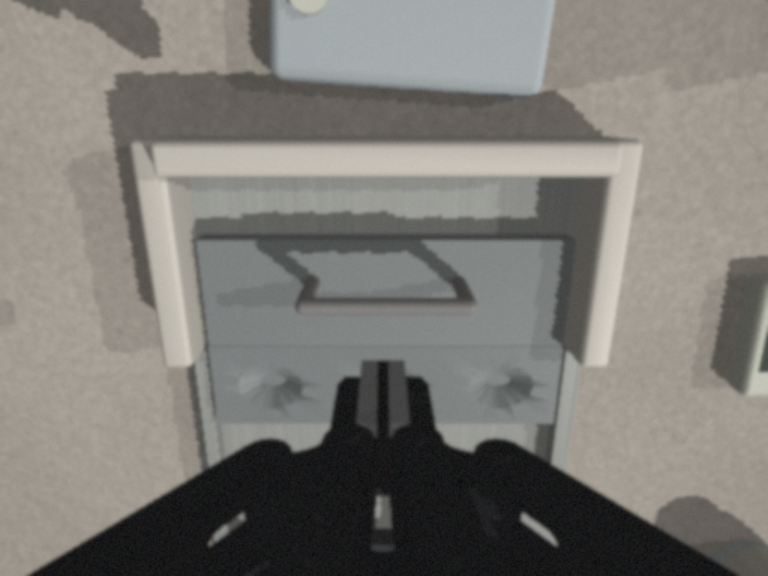

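View pics/top2.png

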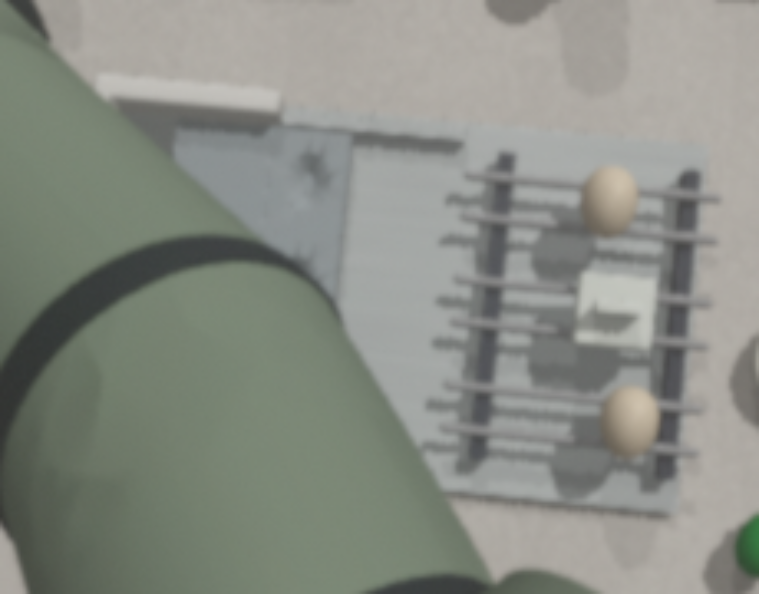

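Run:
```python
from h import *
E=np.load("pics/w2E.npy"); f=lambda u,v,z:print((u,v),w2r(wray(E,[u/1.5-.17,v/1.5-.17],z)[0]).round(4))
f(300,307,.075);f(472,307,.075)
f(165,177,.07);f(612,177,.07);f(152,145,.07);f(632,142,.07)
f(200,238,.03);f(572,238,.03); f(215,422,.03);f(556,422,.03)
```

```text
(300, 307) [0.2035 0.0496]
(472, 307) [ 0.203  -0.0538]
(165, 177) [0.2801 0.1218]
(612, 177) [ 0.279  -0.1292]
(152, 145) [0.2974 0.1264]
(632, 142) [ 0.2978 -0.1375]
(200, 238) [0.2356 0.1215]
(572, 238) [ 0.2345 -0.1264]
(215, 422) [0.093  0.1275]
(556, 422) [ 0.0918 -0.1309]
```

>>> carry_out:
  series:
    - [0.004, -0.001, 0.04, 0, 0, -0.005, 255]
    - [0.004, -0.001, 0.08, 0, 0, -0.005, 255]
    - [0.004, -0.001, 0.115, 0, 0, -0.005, 255]
    - [0.004, -0.001, 0.125, 0, 0, -0.005, 255]
    - [0.004, -0.001, 0.125, 0, 0, -0.005, 255]
    - [0.004, -0.001, 0.125, 0, 0, -0.005, 255]

```text
clock: 3.38
position: [0.5375, 0.2519, 0.0566]
tool_rot: [3.14, -0.001, 1.482]
force: [0.1, 0.2, 0.7]
grip_width: 0.0001
```

```bash
sed -i 's/^A=1.4812.*/A=1.4812; T0=np.array([.517,.016])/' h.py
python3 - <<'E'
from h import *
st(); goal([*r2w(.219,0),.055]); goal([*r2w(.131,0),.055])
E
```

```text
t 3.38 pos [0.5375 0.2519 0.0566] rack [0.2368 0.0007] rot [ 3.140e+00 -1.000e-03  1.482e+00] F [0.07 0.19 0.74] w 0.0001
row [-0.0178  0.0006  0.0016] [ 0.0016 -0.0009  0.0011]
row [-0.1058  0.0005  0.0015] [ 0.0016 -0.0009  0.0011]
```

>>> carry_out:
  series:
    - [-0.008, 0, 0.0015, 0, 0, 0, 255]
    - [-0.016, 0, 0.0015, 0, 0, 0, 255]
    - [-0.026, 0, 0.0015, 0, 0, 0, 255]
    - [-0.037, 0, 0.0015, 0, 0, 0, 255]
    - [-0.048, 0, 0.0015, 0, 0, 0, 255]
    - [-0.059, 0, 0.0015, 0, 0, 0, 255]
    - [-0.07, 0, 0.0015, 0, 0, 0, 255]
    - [-0.08, 0, 0.0015, 0, 0, 0, 255]
    - [-0.089, 0, 0.0015, 0, 0, 0, 255]
    - [-0.096, 0, 0.0015, 0, 0, 0, 255]

```text
clock: 4.62
position: [0.5283, 0.1556, 0.0537]
tool_rot: [-3.142, -0.0, 1.483]
force: [0.3, 0.1, 0.2]
grip_width: -0.0
```

Run:
```python
from h import *
st(); goal([*r2w(.131,0),.055])
```

```text
t 4.62 pos [0.5283 0.1556 0.0537] rack [0.14   0.0013] rot [-3.142 -0.     1.483] F [0.28 0.11 0.17] w -0.0
row [-0.009   0.0013 -0.0013] [-0.     -0.      0.0014]
```

>>> carry_out:
  series:
    - [-0.002, 0, 0, 0, 0, 0, 255]
    - [-0.004, 0, 0, 0, 0, 0, 255]
    - [-0.006, 0, 0, 0, 0, 0, 255]
    - [-0.008, 0, 0, 0, 0, 0, 255]
    - [-0.008, 0, 0, 0, 0, 0, 255]

```text
clock: 5.25
position: [0.5276, 0.1481, 0.0537]
tool_rot: [-3.142, 0.0, 1.483]
force: [0.6, 0.3, -0.0]
grip_width: 0.0
```

Run:
```python
from h import *
st(); p,d,E=wcam(); cv2.imwrite("pics/w3.png",cv2.resize(p,None,fx=1.5,fy=1.5)); np.save("pics/w3E.npy",E)
```

```text
t 5.25 pos [0.5276 0.1481 0.0537] rack [0.1325 0.0013] rot [-3.142  0.     1.483] F [ 0.59  0.27 -0.01] w 0.0
```

View pics/w3.png

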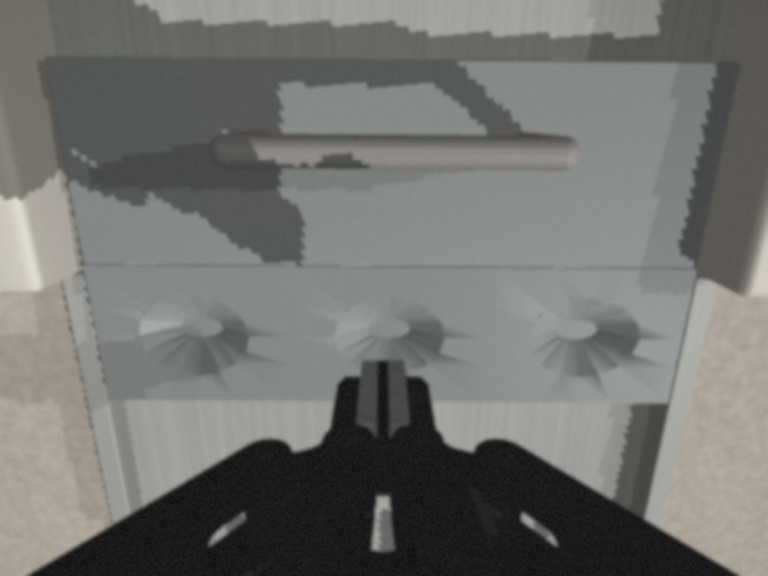

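Run:
```python
from h import *
E=np.load("pics/w3E.npy"); f=lambda u,v,z:print((u,v),w2r(wray(E,[u/1.5-.17,v/1.5-.17],z)[0]).round(4))
f(220,152,.075);f(570,152,.075);f(390,135,.075);f(390,168,.075)
f(90,402,.03);f(690,402,.03);f(50,62,.03)
f(25,292,.052)
p,d=imaging.grab_frame("scene"); cv2.imwrite("pics/s3.png",cv2.resize(p[60:320,110:430],None,fx=2.4,fy=2.4))
p,d,E=wcam(); print("handle depth z:", [round(float(d[v,260]),4) for v in (85,95,101,108,140)]); 
K=imaging.camera_info("wrist")["mtx"]
for v in (95,101,108,140,170):
    z=d[v,260]; print(v,(E@np.array([(260-K[0,2])/K[0,0]*z,(v-K[1,2])/K[1,1]*z,z,1]))[:3].round(4))
st()
```

```text
(220, 152) [0.2037 0.0508]
(570, 152) [ 0.204  -0.0533]
(390, 135) [0.2087 0.0003]
(390, 168) [0.1992 0.0002]
(90, 402) [0.0903 0.1355]
(690, 402) [ 0.0911 -0.1378]
(50, 62) [0.2324 0.1238]
(25, 292) [0.1512 0.1363]
handle depth z: [0.1888, 0.144, 0.1438, 0.1452, 0.1994]
95 [0.5352 0.222  0.0784]
101 [0.535  0.2196 0.0795]
108 [0.5347 0.2166 0.0791]
140 [0.5336 0.1938 0.0295]
170 [0.532  0.1749 0.0282]
t 5.4 pos [0.5276 0.1483 0.0537] rack [0.1327 0.0013] rot [-3.142 -0.     1.483] F [ 0.11  0.22 -0.47] w 0.0001
```

View pics/s3.png

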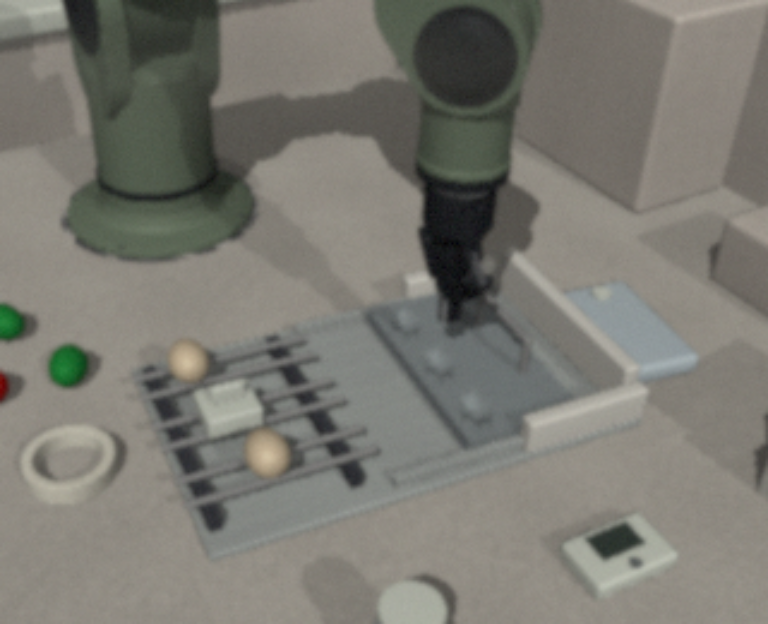

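Run:
```python
from h import *
p,d,E=wcam(); np.save("pics/w4d.npy",d); i=imaging.camera_info("wrist");K=i["mtx"];H=i["hand_eye"]
for u in (247,255,265):
  for v in range(236,300,5):
    z=d[v,u]; print(u,v,round(float(z),4),(H@np.array([(u-K[0,2])/K[0,0]*z,(v-K[1,2])/K[1,1]*z,z,1]))[:3].round(4))
st()
```

```text
247 236 0.2249 [-0.0203 -0.0064  0.0288]
247 241 0.1528 [ 0.01   -0.0047 -0.0371]
247 246 0.1485 [ 0.0099 -0.0046 -0.0417]
247 251 0.1438 [ 0.0101 -0.0044 -0.0465]
247 256 0.1399 [ 0.01   -0.0044 -0.0506]
247 261 0.1361 [ 0.01   -0.0043 -0.0547]
247 266 0.1334 [ 0.0095 -0.0042 -0.0577]
247 271 0.128 [ 0.0106 -0.0041 -0.063 ]
247 276 0.1261 [ 0.0099 -0.004  -0.0653]
247 281 0.1245 [ 0.009  -0.004  -0.0673]
247 286 0.1233 [ 0.0079 -0.004  -0.0689]
247 291 0.1154 [ 0.0109 -0.0038 -0.0762]
247 296 0.1114 [ 0.0118 -0.0037 -0.0802]
255 236 0.2251 [-0.0204 -0.0009  0.029 ]
255 241 0.153 [ 0.0099 -0.001  -0.0369]
255 246 0.1492 [ 0.0096 -0.001  -0.041 ]
255 251 0.1451 [ 0.0095 -0.001  -0.0454]
255 256 0.1396 [ 0.0102 -0.001  -0.0509]
255 261 0.1376 [ 0.0093 -0.001  -0.0534]
255 266 0.1321 [ 0.0103 -0.001  -0.0589]
255 271 0.1287 [ 0.0102 -0.001  -0.0624]
255 276 0.125 [ 0.0105 -0.001  -0.0663]
255 281 0.123 [ 0.0098 -0.001  -0.0685]
255 286 0.1224 [ 0.0085 -0.001  -0.0697]
255 291 0.1243 [ 0.0056 -0.001  -0.0687]
255 296 0.1252 [ 0.0032 -0.001  -0.0685]
265 236 0.2245 [-0.0201  0.0058  0.0284]
265 241 0.1526 [ 0.0102  0.0036 -0.0373]
265 246 0.1479 [ 0.0102  0.0035 -0.0422]
265 251 0.1446 [ 0.0097  0.0034 -0.0458]
265 256 0.1393 [ 0.0103  0.0032 -0.0512]
265 261 0.1362 [ 0.01    0.0031 -0.0546]
265 266 0.1317 [ 0.0104  0.003  -0.0592]
265 271 0.1278 [ 0.0107  0.0029 -0.0632]
265 276 0.1269 [ 0.0094  0.0028 -0.0646]
265 281 0.1218 [ 0.0105  0.0027 -0.0696]
265 286 0.1177 [ 0.0112  0.0026 -0.0737]
265 291 0.116 [ 0.0106  0.0025 -0.0757]
265 296 0.1127 [ 0.011   0.0024 -0.0791]
t 5.45 pos [0.5276 0.1483 0.0537] rack [0.1327 0.0013] rot [ 3.142 -0.     1.483] F [-0.39 -0.05  0.19] w -0.0
```

Run:
```python
from h import *
w=r2w(.1327,.0013)
for z in (.0537,.07,.08,.09,.1): print(z,((proj("scene",[[*w,z]])[0]-[110,60]+.5)*2.4).round(1))
p,d=imaging.grab_frame("scene"); cv2.imwrite("pics/s4.png",cv2.resize(p[140:240,260:380],None,fx=6,fy=6,interpolation=cv2.INTER_CUBIC))
i=imaging.camera_info("scene");K=i["mtx"];T=i["extrinsics"]
for (u,v) in [(298,180),(298,185),(298,190),(298,193),(299,195),(299,197),(299,199),(299,202)]:
    z=d[v,u]; print(u,v,(T@np.array([(u-K[0,2])/K[0,0]*z,(v-K[1,2])/K[1,1]*z,z,1]))[:3].round(4))
```

```text
0.0537 [447.9 343.3]
0.07 [449.  331.9]
0.08 [449.7 324.9]
0.09 [450.3 317.7]
0.1 [451.  310.5]
298 180 [0.5404 0.1377 0.1402]
298 185 [0.5529 0.1297 0.1348]
298 190 [0.5406 0.1406 0.1073]
298 193 [0.5367 0.1446 0.0935]
299 195 [0.4769 0.1946 0.0296]
299 197 [0.4844 0.1895 0.0292]
299 199 [0.4928 0.1837 0.0297]
299 202 [0.5045 0.1758 0.0297]
```

View pics/s4.png

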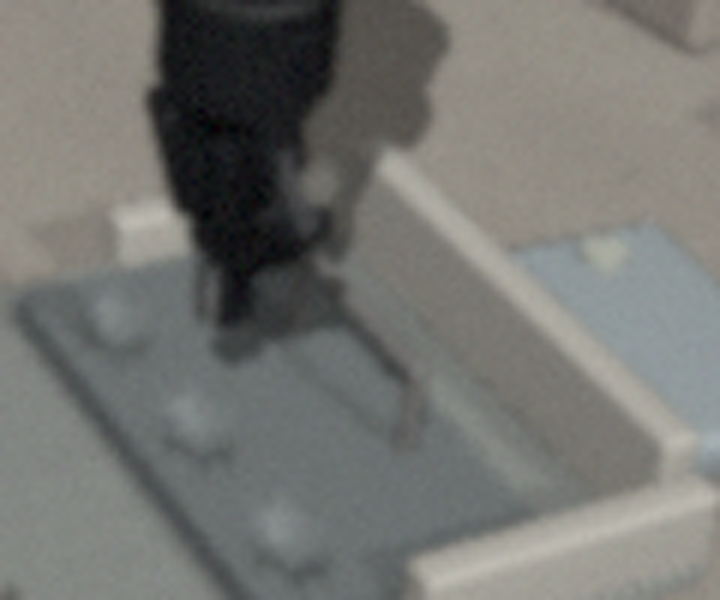

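Run:
```python
from h import *
d=np.load("pics/w4d.npy"); i=imaging.camera_info("wrist");K=i["mtx"];H=i["hand_eye"]
v,u=np.mgrid[0:384,0:512]; P=np.stack([(u-K[0,2])/K[0,0]*d,(v-K[1,2])/K[1,1]*d,d],-1)@H[:3,:3].T+H[:3,3]
m=(d>0)&(P[...,2]<-.02)&(v>225)
Q=P[m]
for lo in np.arange(-.06,.061,.006):
    s=Q[(Q[:,1]>=lo)&(Q[:,1]<lo+.006)&(np.abs(Q[:,0])<.05)]
    if len(s): print(round(lo,3),"zmax",s[:,2].max().round(4),"x there",s[s[:,2].argmax(),0].round(4),len(s))
i=imaging.camera_info("scene");K=i["mtx"];T=i["extrinsics"]
p,d=imaging.grab_frame("scene")
v,u=np.mgrid[0:384,0:512]; P=np.stack([(u-K[0,2])/K[0,0]*d,(v-K[1,2])/K[1,1]*d,d],-1)@T[:3,:3].T+T[:3,3]
s=telemetry.observe(); R=Ro.from_euler('xyz',s["tool_rot"]).as_matrix()
q=(P-s["position"])@R
m=(np.abs(q[...,0])<.06)&(np.abs(q[...,1])<.06)&(q[...,2]<0)&(q[...,2]>-.2)
Q=q[m]
for lo in np.arange(-.2,-.01,.01):
    t=Q[(Q[:,2]>=lo)&(Q[:,2]<lo+.01)]
    if len(t): print(round(lo,3),len(t),"x",t[:,0].min().round(3),t[:,0].max().round(3),"y",t[:,1].min().round(3),t[:,1].max().round(3))
```

```text
-0.06 zmax -0.1066 x there 0.0105 224
-0.054 zmax -0.0989 x there 0.0105 750
-0.048 zmax -0.0918 x there 0.0106 1209
-0.042 zmax -0.083 x there 0.0103 2019
-0.036 zmax -0.0773 x there 0.0105 2124
-0.03 zmax -0.0762 x there 0.0105 1724
-0.024 zmax -0.0727 x there 0.0059 897
-0.018 zmax -0.0388 x there 0.0053 2141
-0.012 zmax -0.0358 x there 0.0099 2712
-0.006 zmax -0.0353 x there 0.0096 2372
-0.0 zmax -0.0354 x there 0.0097 2756
0.006 zmax -0.0372 x there 0.0055 2633
0.012 zmax -0.0426 x there 0.006 1367
0.018 zmax -0.0745 x there 0.006 1276
0.024 zmax -0.0763 x there 0.0099 1800
0.03 zmax -0.08 x there 0.0105 2339
0.036 zmax -0.086 x there 0.0101 1623
0.042 zmax -0.0942 x there 0.0103 1042
0.048 zmax -0.1018 x there 0.0105 566
0.054 zmax -0.1089 x there 0.0101 73
-0.2 127 x -0.04 0.024 y -0.019 0.039
-0.19 105 x -0.04 0.026 y -0.015 0.039
-0.18 110 x -0.041 0.024 y -0.009 0.039
-0.17 87 x -0.04 0.026 y -0.007 0.039
-0.16 37 x -0.033 0.007 y 0.014 0.039
-0.15 55 x -0.023 0.006 y 0.002 0.042
-0.14 93 x -0.023 0.005 y -0.02 0.052
-0.13 99 x -0.023 0.007 y -0.06 0.059
-0.12 91 x -0.021 0.008 y -0.058 0.06
-0.11 77 x -0.022 0.007 y -0.051 0.053
-0.1 59 x -0.019 0.009 y -0.048 0.046
-0.09 59 x -0.017 0.007 y -0.039 0.037
-0.08 30 x -0.016 0.007 y -0.032 0.029
-0.07 23 x -0.014 0.002 y -0.006 0.015
-0.06 29 x -0.015 0.004 y -0.016 0.014
-0.05 28 x -0.014 0.005 y -0.007 0.013
-0.04 13 x -0.014 0.003 y -0.008 0.012
```

The fingers passed over the handle without touching it. Two cameras (wrist and scene depth) show that the real fingertips end about 36 mm short of the reported TCP. I'll correct for that: reported z = tip z − 0.036. Going back beyond the handle now.

>>> carry_out:
  series:
    - [0, 0.001, -0.02, 0, 0, 0, 255]
    - [0.02, 0.001, -0.03, 0, 0, 0, 255]
    - [0.06, 0.001, -0.03, 0, 0, 0, 255]
    - [0.09, 0.001, -0.03, 0, 0, 0, 255]
    - [0.102, 0.001, -0.03, 0, 0, 0, 255]
    - [0.104, 0.001, -0.01, 0, 0, 0, 255]
    - [0.104, 0.001, 0.015, 0, 0, 0, 255]
    - [0.104, 0.001, 0.033, 0, 0, 0, 255]
    - [0.104, 0.001, 0.035, 0, 0, 0, 255]
    - [0.104, 0.001, 0.035, 0, 0, 0, 255]

```text
clock: 6.8
position: [0.5379, 0.2517, 0.019]
tool_rot: [3.141, -0.0, 1.483]
force: [-0.1, -0.5, 0.2]
grip_width: 0.0001
```

Run:
```python
from h import *
st(); p,d,E=wcam(); cv2.imwrite("pics/w5.png",cv2.resize(p,None,fx=1.5,fy=1.5)); goal([*r2w(.131,0),.019])
```

```text
t 6.8 pos [0.5379 0.2517 0.019 ] rack [0.2366 0.0003] rot [ 3.141 -0.     1.483] F [-0.07 -0.46  0.15] w 0.0001
row [-1.057e-01 -1.000e-04  2.000e-04] [ 0.0007 -0.0004  0.0013]
```

View pics/w5.png

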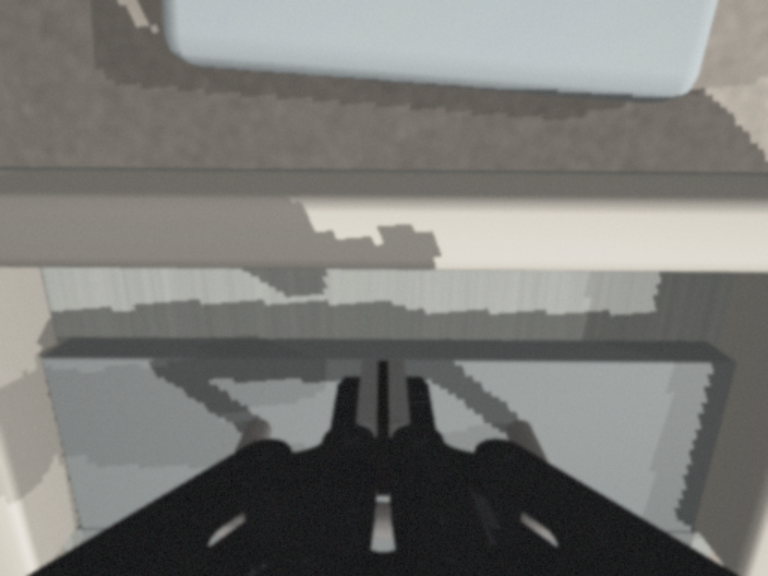

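>>> carry_out:
  series:
    - [-0.008, 0, 0, 0, 0, 0, 255]
    - [-0.014, 0, 0, 0, 0, 0, 255]
    - [-0.02, 0, 0, 0, 0, 0, 255]
    - [-0.028, 0, 0, 0, 0, 0, 255]
    - [-0.037, 0, 0, 0, 0, 0, 255]
    - [-0.046, 0, 0, 0, 0, 0, 255]
    - [-0.055, 0, 0, 0, 0, 0, 255]
    - [-0.064, 0, 0, 0, 0, 0, 255]
    - [-0.073, 0, 0, 0, 0, 0, 255]
    - [-0.082, 0, 0, 0, 0, 0, 255]

```text
clock: 8.1
position: [0.5303, 0.1694, 0.0186]
tool_rot: [-3.141, 0.0, 1.483]
force: [-0.6, 3.4, 1.9]
grip_width: 0.0001
```

Run:
```python
from h import *
st(); goal([*r2w(.131,0),.019])
```

```text
t 8.1 pos [0.5303 0.1694 0.0186] rack [0.154  0.0005] rot [-3.141  0.     1.483] F [-0.58  3.42  1.89] w 0.0001
row [-0.023   0.0004 -0.0004] [-0.0003  0.0001  0.0015]
```

Contact now (3.4 N). Continuing slower to the stop.

>>> carry_out:
  series:
    - [-0.006, 0, 0, 0, 0, 0, 255]
    - [-0.011, 0, 0, 0, 0, 0, 255]
    - [-0.015, 0, 0, 0, 0, 0, 255]
    - [-0.018, 0, 0, 0, 0, 0, 255]
    - [-0.02, 0, 0, 0, 0, 0, 255]
    - [-0.022, 0, 0, 0, 0, 0, 255]
    - [-0.023, 0, 0, 0, 0, 0, 255]
    - [-0.024, 0, 0, 0, 0, 0, 255]

```text
clock: 9.1
position: [0.5284, 0.1466, 0.0187]
tool_rot: [3.142, -0.001, 1.483]
force: [-1.5, 7.7, -2.0]
grip_width: 0.0
```

Run:
```python
from h import *
st()
```

```text
t 9.1 pos [0.5284 0.1466 0.0187] rack [0.1311 0.0003] rot [ 3.142e+00 -1.000e-03  1.483e+00] F [-1.5   7.72 -1.97] w 0.0
```

>>> carry_out:
  series:
    - [-0.001, 0, 0, 0, 0, 0, 255]
    - [-0.002, 0, 0, 0, 0, 0, 255]
    - [-0.003, 0, 0, 0, 0, 0, 255]
    - [-0.003, 0, 0, 0, 0, 0, 255]

```text
clock: 9.6
position: [0.5285, 0.1466, 0.0189]
tool_rot: [3.141, -0.005, 1.485]
force: [0.8, 19.8, -6.9]
grip_width: -0.0
```

Run:
```python
from h import *
st(); p,d,E=wcam(); cv2.imwrite("pics/w6.png",cv2.resize(p,None,fx=1.5,fy=1.5))
```

```text
t 9.6 pos [0.5285 0.1466 0.0189] rack [0.1311 0.0003] rot [ 3.141 -0.005  1.485] F [ 0.77 19.84 -6.92] w -0.0
```

View pics/w6.png

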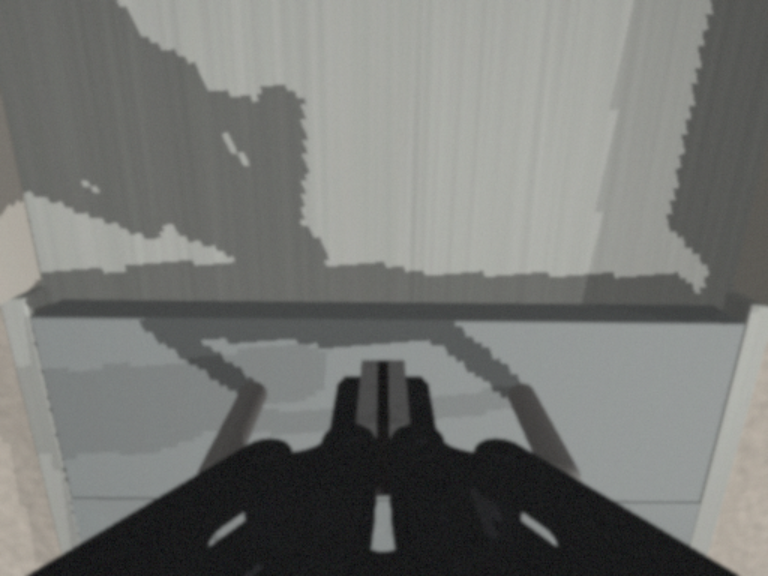

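>>> carry_out:
  series:
    - [0.008, 0, 0, 0, 0, 0, 255]
    - [0.01, 0, -0.05, 0, 0, 0, 255]
    - [0.0, 0.005, -0.1, 0, 0, 0, 255]
    - [-0.05, 0.02, -0.12, 0, 0, 0, 255]
    - [-0.105, 0.035, -0.12, 0, 0, 0, 255]
    - [-0.16, 0.055, -0.12, 0, 0, 0, 255]
    - [-0.215, 0.075, -0.12, 0, 0, 0, 255]
    - [-0.27, 0.085, -0.12, 0, 0, 0, 255]
    - [-0.31, 0.085, -0.12, 0, 0, 0, 255]
    - [-0.31, 0.085, -0.12, 0, 0, 0, 255]

```text
clock: 10.9
position: [0.5847, -0.1774, 0.1383]
tool_rot: [-3.141, 0.002, 1.477]
force: [0.1, 0.5, 0.2]
grip_width: 0.0003
```

>>> carry_out:
  series:
    - [0, 0, 0, 0, 0, 0, 255]
    - [0, 0, 0, 0, 0, 0, 255]

```text
clock: 11.15
position: [0.5858, -0.1719, 0.1388]
tool_rot: [3.142, -0.0, 1.484]
force: [-1.2, 0.3, 0.6]
grip_width: 0.0001
```

Run:
```python
from h import *
st(); p,d,E=wcam(); cv2.imwrite("pics/w7.png",cv2.resize(p,None,fx=1.5,fy=1.5)); np.save("pics/w7E.npy",E); goal([*r2w(-.170,-.085),.012])
```

```text
t 11.15 pos [ 0.5858 -0.1719  0.1388] rack [-0.181  -0.0853] rot [ 3.142 -0.     1.484] F [-1.19  0.29  0.61] w 0.0001
row [ 0.0111 -0.0003  0.1268] [ 0.0001 -0.0001  0.0031]
```

View pics/w7.png

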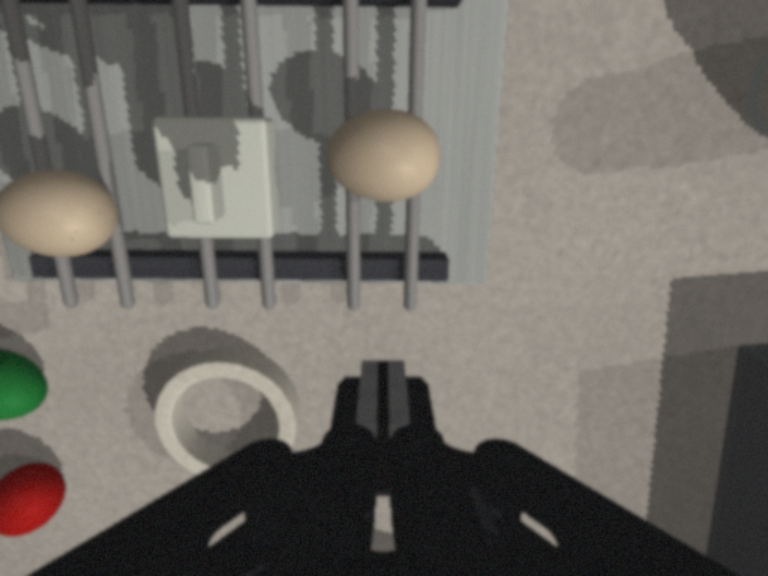

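Run:
```python
from h import *
E=np.load("pics/w7E.npy")
for k in((385,155.5),(56,213),):print(w2r(wray(E,np.array(k)/1.5-.17,.055)[0]).round(4))
```

```text
[-0.1181 -0.0852]
[-0.148   0.0862]
```

>>> carry_out:
  series:
    - [0.006, 0, 0.04, 0, 0, 0.003, 255]
    - [0.006, 0, 0.08, 0, 0, 0.003, 255]
    - [0.006, 0, 0.115, 0, 0, 0.003, 255]
    - [0.006, 0, 0.128, 0, 0, 0.003, 255]
    - [0.006, 0, 0.128, 0, 0, 0.003, 255]
    - [0.006, 0, 0.128, 0, 0, 0.003, 255]

```text
clock: 11.95
position: [0.5869, -0.1672, 0.0121]
tool_rot: [3.14, 0.0, 1.48]
force: [0.5, 0.0, 0.4]
grip_width: -0.0
```

Run:
```python
from h import *
st(); p,d,E=wcam(); cv2.imwrite("pics/w8.png",cv2.resize(p,None,fx=1.5,fy=1.5)); goal([*r2w(-.150,-.085),.009])
```

```text
t 11.95 pos [ 0.5869 -0.1672  0.0121] rack [-0.1762 -0.0861] rot [3.14 0.   1.48] F [0.47 0.   0.41] w -0.0
row [ 0.0263 -0.0011  0.0031] [ 0.0019  0.0004 -0.0015]
```

View pics/w8.png

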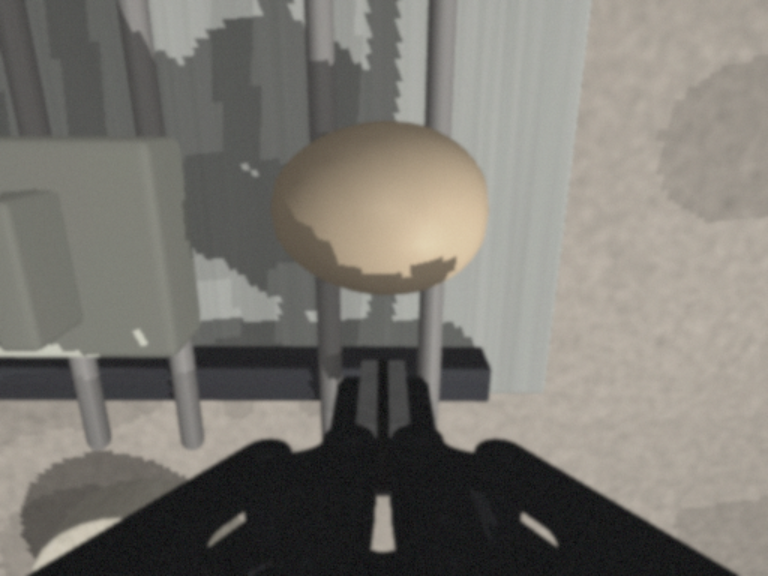

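>>> carry_out:
  series:
    - [0.006, -0.001, 0.002, 0, 0, -0.001, 255]
    - [0.012, -0.001, 0.002, 0, 0, -0.001, 255]
    - [0.017, -0.001, 0.002, 0, 0, -0.001, 255]
    - [0.02, -0.001, 0.002, 0, 0, -0.001, 255]
    - [0.022, -0.001, 0.002, 0, 0, -0.001, 255]
    - [0.024, -0.001, 0.002, 0, 0, -0.001, 255]
    - [0.026, -0.001, 0.002, 0, 0, -0.001, 255]
    - [0.028, -0.001, 0.002, 0, 0, -0.001, 255]
    - [0.03, -0.001, 0.002, 0, 0, -0.001, 255]
    - [0.033, -0.001, 0.002, 0, 0, -0.001, 255]

```text
clock: 13.25
position: [0.5881, -0.1342, 0.0087]
tool_rot: [3.142, 0.0, 1.481]
force: [0.2, -0.2, 0.9]
grip_width: 0.0
```

Run:
```python
from h import *
st(); p,d,E=wcam(); cv2.imwrite("pics/w9.png",cv2.resize(p,None,fx=1.5,fy=1.5)); goal([*r2w(-.017,-.085),.010])
```

```text
t 13.25 pos [ 0.5881 -0.1342  0.0087] rack [-0.1432 -0.0843] rot [3.142 0.    1.481] F [ 0.22 -0.21  0.9 ] w 0.0
row [ 0.1256  0.0007 -0.0012] [ 0.0001 -0.0003 -0.0001]
```

View pics/w9.png

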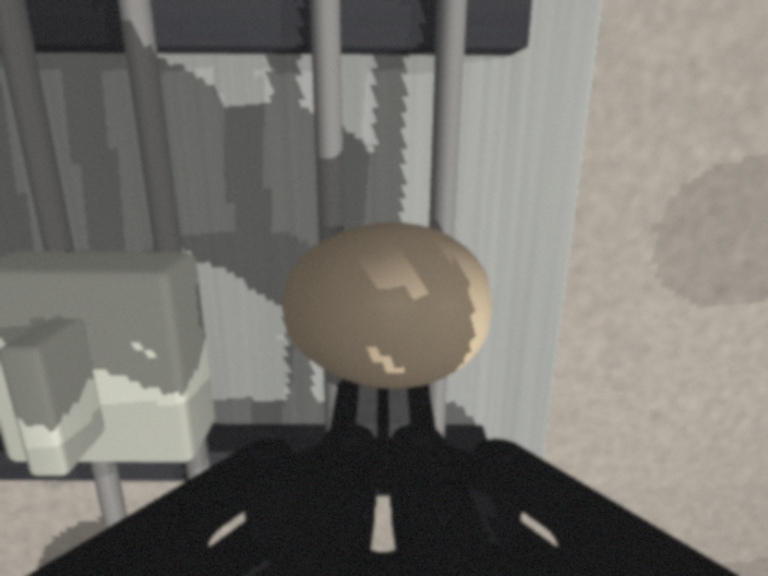

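>>> carry_out:
  series:
    - [0.003, 0.001, -0.001, 0, 0, 0, 255]
    - [0.007, 0.001, -0.001, 0, 0, 0, 255]
    - [0.011, 0.001, -0.001, 0, 0, 0, 255]
    - [0.015, 0.001, -0.001, 0, 0, 0, 255]
    - [0.019, 0.001, -0.001, 0, 0, 0, 255]
    - [0.023, 0.001, -0.001, 0, 0, 0, 255]
    - [0.027, 0.001, -0.001, 0, 0, 0, 255]
    - [0.031, 0.001, -0.001, 0, 0, 0, 255]
    - [0.035, 0.001, -0.001, 0, 0, 0, 255]
    - [0.039, 0.001, -0.001, 0, 0, 0, 255]

```text
clock: 14.55
position: [0.5926, -0.0952, 0.0097]
tool_rot: [3.142, -0.0, 1.481]
force: [0.5, -0.9, 1.0]
grip_width: -0.0001
```

>>> carry_out:
  series:
    - [0.004, 0, 0, 0, 0, 0, 255]
    - [0.008, 0, 0, 0, 0, 0, 255]
    - [0.012, 0, 0, 0, 0, 0, 255]
    - [0.016, 0, 0, 0, 0, 0, 255]
    - [0.02, 0, 0, 0, 0, 0, 255]
    - [0.024, 0, 0, 0, 0, 0, 255]
    - [0.028, 0, 0, 0, 0, 0, 255]
    - [0.032, 0, 0, 0, 0, 0, 255]
    - [0.036, 0, 0, 0, 0, 0, 255]
    - [0.04, 0, 0, 0, 0, 0, 255]

```text
clock: 15.8
position: [0.5962, -0.0553, 0.0097]
tool_rot: [-3.142, -0.0, 1.481]
force: [-0.6, -0.7, -0.6]
grip_width: -0.0
```

Run:
```python
from h import *
st(); p,d,E=wcam(); cv2.imwrite("pics/w10.png",cv2.resize(p,None,fx=1.5,fy=1.5)); goal([*r2w(-.017,-.085),.010])
```

```text
t 15.8 pos [ 0.5962 -0.0553  0.0097] rack [-0.064  -0.0853] rot [-3.142 -0.     1.481] F [-0.55 -0.71 -0.64] w -0.0
row [ 0.0463 -0.0003 -0.0003] [-0.     -0.0004  0.0001]
```

View pics/w10.png

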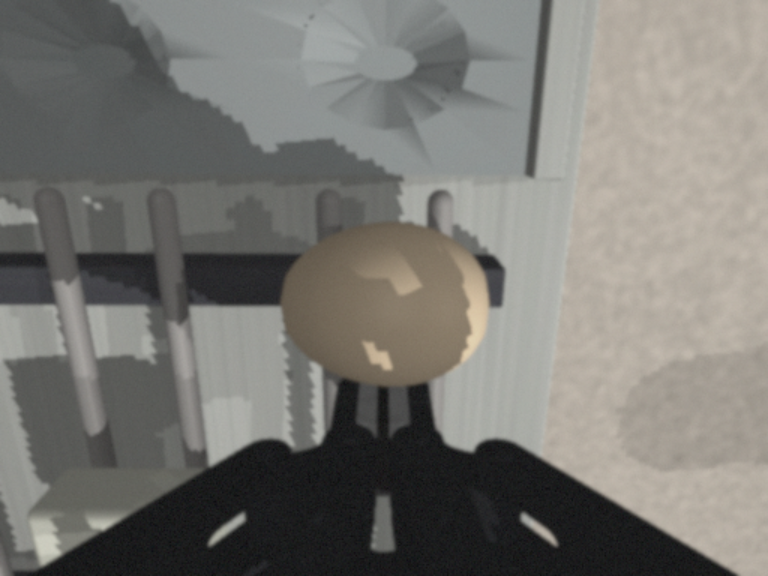

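>>> carry_out:
  series:
    - [0.003, 0, 0, 0, 0, 0, 255]
    - [0.006, 0, 0, 0, 0, 0, 255]
    - [0.009, 0, 0, 0, 0, 0, 255]
    - [0.012, 0, 0, 0, 0, 0, 255]
    - [0.015, 0, 0, 0, 0, 0, 255]
    - [0.018, 0, 0, 0, 0, 0, 255]
    - [0.021, 0, 0, 0, 0, 0, 255]
    - [0.024, 0, 0, 0, 0, 0, 255]
    - [0.026, 0, 0, 0, 0, 0, 255]
    - [0.028, 0, 0, 0, 0, 0, 255]

```text
clock: 17.1
position: [0.5987, -0.0276, 0.0097]
tool_rot: [-3.142, -0.0, 1.481]
force: [-0.7, -0.3, 0.6]
grip_width: 0.0002
```

>>> carry_out:
  series:
    - [0.002, 0, 0, 0, 0, 0, 255]
    - [0.004, 0, 0, 0, 0, 0, 255]
    - [0.006, 0, 0, 0, 0, 0, 255]
    - [0.008, 0, 0, 0, 0, 0, 255]
    - [0.01, 0, 0, 0, 0, 0, 255]
    - [0.012, 0, 0, 0, 0, 0, 255]
    - [0.014, 0, 0, 0, 0, 0, 255]
    - [0.014, 0, 0, 0, 0, 0, 255]

```text
clock: 18.1
position: [0.6, -0.0136, 0.0097]
tool_rot: [3.142, -0.0, 1.481]
force: [-0.2, 1.2, 0.2]
grip_width: -0.0003
```

Run:
```python
from h import *
st(); p,d,E=wcam(); cv2.imwrite("pics/w11.png",cv2.resize(p,None,fx=1.5,fy=1.5)); goal([*r2w(-.017,-.085),.010])
```

```text
t 18.1 pos [ 0.6    -0.0136  0.0097] rack [-0.022  -0.0853] rot [ 3.142 -0.     1.481] F [-0.18  1.21  0.19] w -0.0003
row [ 0.0052 -0.0003 -0.0003] [-0.     -0.     -0.0004]
```

View pics/w11.png

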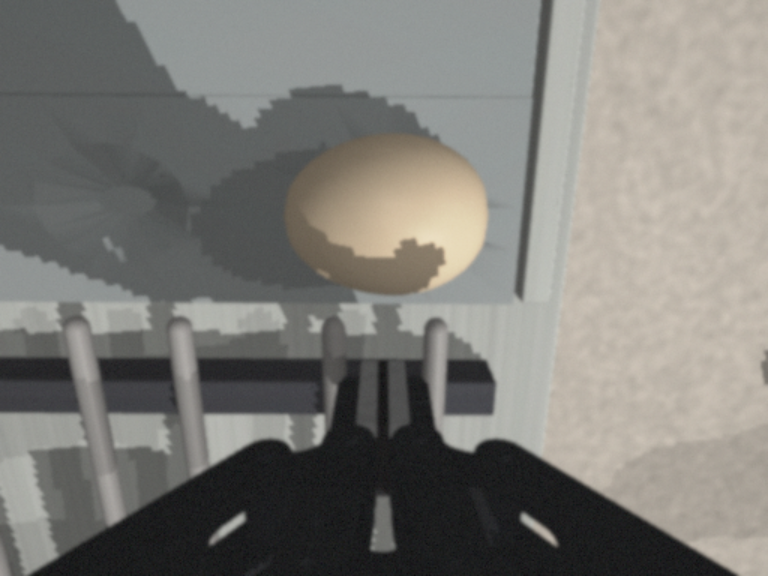

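Run:
```python
from h import *
E=np.load("pics/wE.npy"); print(w2r(wray(E,np.array((387,214))/1.5-.17,.044)[0]).round(4)); 
p,d,E=wcam(); i=imaging.camera_info("wrist");K=i["mtx"]
v,u=np.mgrid[70:210,180:340]; z=d[70:210,180:340]; P=np.stack([(u-K[0,2])/K[0,0]*z,(v-K[1,2])/K[1,1]*z,z],-1)@E[:3,:3].T+E[:3,3]
q=P[...,2]>.04; print("top z",np.percentile(P[q][:,2],99.), w2r(P[P[...,2]>.06][:,:2]).mean(0))
goal([*r2w(-.21,.085),.15])
```

```text
[ 0.0331 -0.0855]
top z 0.06722128551079655 [ 0.03435386 -0.08607486]
row [-0.1878 -0.1702 -0.1403] [-0.      0.     -0.0004]
```

>>> carry_out:
  series:
    - [-0.005, 0, -0.05, 0, 0, 0, 255]
    - [-0.02, -0.01, -0.1, 0, 0, 0, 255]
    - [-0.05, -0.05, -0.12, 0, 0, 0, 255]
    - [-0.09, -0.09, -0.12, 0, 0, 0, 255]
    - [-0.13, -0.13, -0.12, 0, 0, 0, 255]
    - [-0.165, -0.16, -0.12, 0, 0, 0, 255]
    - [-0.184, -0.17, -0.12, 0, 0, 0, 255]
    - [-0.184, -0.17, -0.1, 0, 0, 0, 255]
    - [-0.184, -0.17, -0.1, 0, 0, 0, 255]

```text
clock: 19.32
position: [0.4134, -0.1817, 0.1091]
tool_rot: [-3.14, -0.001, 1.48]
force: [-0.3, 0.4, 0.8]
grip_width: 0.0002
```

Run:
```python
from h import *
st(); p,d,E=wcam(); cv2.imwrite("pics/w12.png",cv2.resize(p,None,fx=1.5,fy=1.5)); goal([*r2w(-.206,.085),.010])
```

```text
t 19.32 pos [ 0.4134 -0.1817  0.1091] rack [-0.2062  0.0855] rot [-3.14e+00 -1.00e-03  1.48e+00] F [-0.33  0.42  0.78] w 0.0002
row [-0.0001  0.      0.0997] [-0.0008 -0.0004 -0.0001]
```

View pics/w12.png

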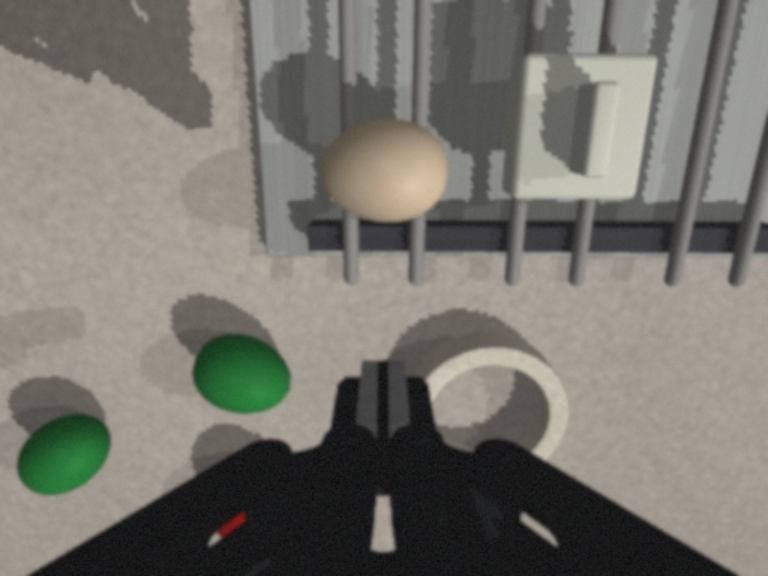

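>>> carry_out:
  series:
    - [0, 0, 0.04, 0, 0, 0, 255]
    - [0, 0, 0.075, 0, 0, 0, 255]
    - [0, 0, 0.095, 0, 0, 0, 255]
    - [0, 0, 0.1, 0, 0, 0, 255]
    - [0, 0, 0.1, 0, 0, 0, 255]
    - [0, 0, 0.1, 0, 0, 0, 255]

```text
clock: 20.12
position: [0.4147, -0.182, 0.0106]
tool_rot: [3.14, 0.0, 1.481]
force: [-0.0, -0.4, -0.2]
grip_width: -0.0004
```

Run:
```python
from h import *
st(); p,d,E=wcam(); cv2.imwrite("pics/w13.png",cv2.resize(p,None,fx=1.5,fy=1.5)); goal([*r2w(-.181,.085),.010])
```

```text
t 20.12 pos [ 0.4147 -0.182   0.0106] rack [-0.2063  0.0842] rot [3.14  0.    1.481] F [-0.03 -0.39 -0.18] w -0.0004
row [ 0.0254 -0.0008  0.0005] [ 0.0013  0.0005 -0.0007]
```

View pics/w13.png

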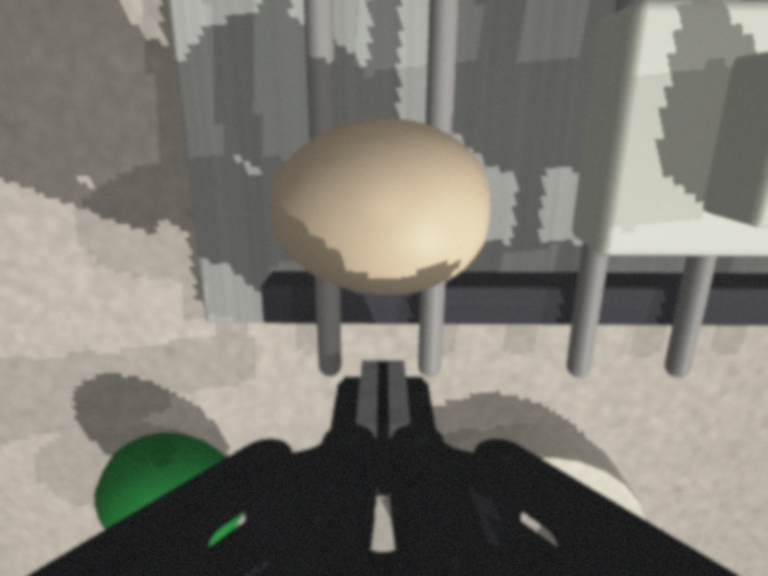

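Clear behind egg two, same setup. Approach and push the same way.

>>> carry_out:
  series:
    - [0.006, 0, 0.001, 0, 0, -0.001, 255]
    - [0.012, 0, 0.001, 0, 0, -0.001, 255]
    - [0.017, 0, 0.001, 0, 0, -0.001, 255]
    - [0.02, 0, 0.001, 0, 0, -0.001, 255]
    - [0.022, 0, 0.001, 0, 0, -0.001, 255]
    - [0.024, 0, 0.001, 0, 0, -0.001, 255]
    - [0.026, 0, 0.001, 0, 0, -0.001, 255]
    - [0.028, 0, 0.001, 0, 0, -0.001, 255]
    - [0.03, 0, 0.001, 0, 0, -0.001, 255]
    - [0.033, 0, 0.001, 0, 0, -0.001, 255]

```text
clock: 21.42
position: [0.4171, -0.1488, 0.0087]
tool_rot: [3.142, 0.0, 1.482]
force: [0.5, -0.4, 0.2]
grip_width: -0.0003
```

Run:
```python
from h import *
st(); p,d,E=wcam(); cv2.imwrite("pics/w14.png",cv2.resize(p,None,fx=1.5,fy=1.5)); goal([*r2w(-.022,.085),.010])
```

```text
t 21.43 pos [ 0.4171 -0.1488  0.0087] rack [-0.1731  0.0847] rot [3.142 0.    1.482] F [ 0.52 -0.37  0.18] w -0.0003
row [ 1.506e-01 -1.000e-04 -1.300e-03] [ 0.     -0.0002  0.0009]
```

View pics/w14.png

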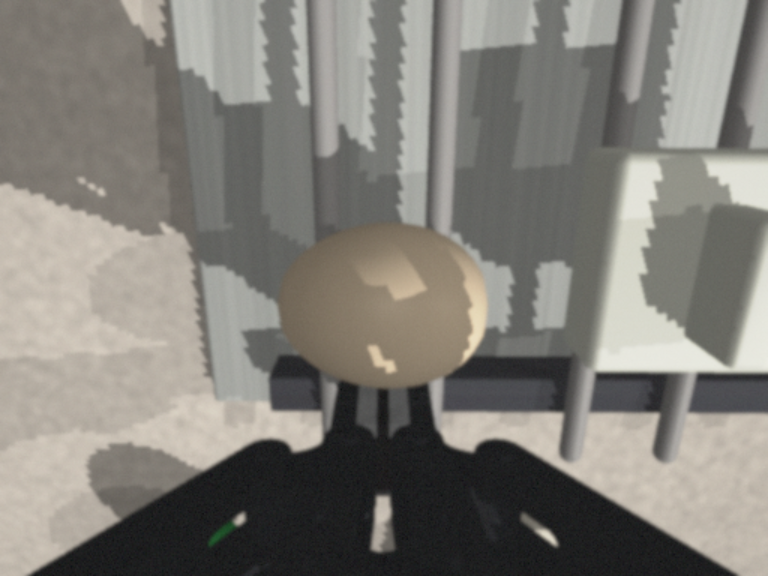

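>>> carry_out:
  series:
    - [0.003, 0, -0.001, 0, 0, 0, 255]
    - [0.007, 0, -0.001, 0, 0, 0, 255]
    - [0.011, 0, -0.001, 0, 0, 0, 255]
    - [0.015, 0, -0.001, 0, 0, 0, 255]
    - [0.019, 0, -0.001, 0, 0, 0, 255]
    - [0.023, 0, -0.001, 0, 0, 0, 255]
    - [0.027, 0, -0.001, 0, 0, 0, 255]
    - [0.031, 0, -0.001, 0, 0, 0, 255]
    - [0.035, 0, -0.001, 0, 0, 0, 255]
    - [0.039, 0, -0.001, 0, 0, 0, 255]

```text
clock: 22.72
position: [0.4205, -0.1098, 0.0097]
tool_rot: [-3.142, 0.0, 1.482]
force: [-0.3, 0.1, 0.9]
grip_width: -0.0003
```

>>> carry_out:
  series:
    - [0.004, 0, 0, 0, 0, 0, 255]
    - [0.008, 0, 0, 0, 0, 0, 255]
    - [0.012, 0, 0, 0, 0, 0, 255]
    - [0.016, 0, 0, 0, 0, 0, 255]
    - [0.02, 0, 0, 0, 0, 0, 255]
    - [0.024, 0, 0, 0, 0, 0, 255]
    - [0.028, 0, 0, 0, 0, 0, 255]
    - [0.032, 0, 0, 0, 0, 0, 255]
    - [0.036, 0, 0, 0, 0, 0, 255]
    - [0.04, 0, 0, 0, 0, 0, 255]

```text
clock: 23.98
position: [0.4241, -0.0699, 0.0097]
tool_rot: [-3.142, -0.0, 1.482]
force: [0.1, -0.3, 0.1]
grip_width: 0.0002
```

>>> carry_out:
  series:
    - [0.004, 0, 0, 0, 0, 0, 255]
    - [0.008, 0, 0, 0, 0, 0, 255]
    - [0.012, 0, 0, 0, 0, 0, 255]
    - [0.016, 0, 0, 0, 0, 0, 255]
    - [0.02, 0, 0, 0, 0, 0, 255]
    - [0.024, 0, 0, 0, 0, 0, 255]
    - [0.027, 0, 0, 0, 0, 0, 255]
    - [0.03, 0, 0, 0, 0, 0, 255]

```text
clock: 24.98
position: [0.4268, -0.0402, 0.0097]
tool_rot: [-3.142, 0.0, 1.482]
force: [0.1, 0.0, -0.6]
grip_width: -0.0001
```

Run:
```python
from h import *
st(); p,d,E=wcam(); cv2.imwrite("pics/w15.png",cv2.resize(p,None,fx=1.5,fy=1.5)); goal([*r2w(-.022,.085),.010])
```

```text
t 24.98 pos [ 0.4268 -0.0402  0.0097] rack [-0.064   0.0848] rot [-3.142  0.     1.482] F [ 0.09  0.04 -0.58] w -0.0001
row [ 0.0416 -0.0002 -0.0003] [ 0.0001 -0.0002  0.0008]
```

View pics/w15.png

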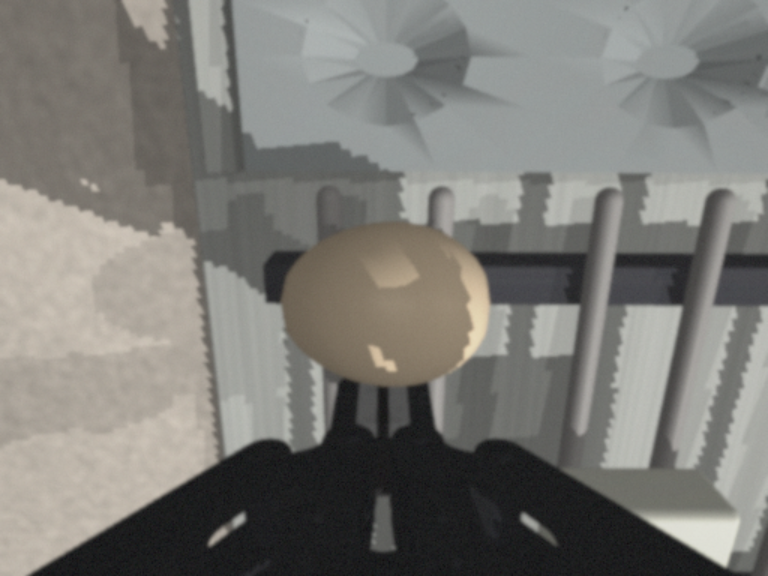

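Same as for egg one at this point; finish with the same rows.

>>> carry_out:
  series:
    - [0.003, 0, 0, 0, 0, 0, 255]
    - [0.006, 0, 0, 0, 0, 0, 255]
    - [0.009, 0, 0, 0, 0, 0, 255]
    - [0.012, 0, 0, 0, 0, 0, 255]
    - [0.015, 0, 0, 0, 0, 0, 255]
    - [0.018, 0, 0, 0, 0, 0, 255]
    - [0.021, 0, 0, 0, 0, 0, 255]
    - [0.024, 0, 0, 0, 0, 0, 255]
    - [0.026, 0, 0, 0, 0, 0, 255]
    - [0.028, 0, 0, 0, 0, 0, 255]

```text
clock: 26.28
position: [0.4293, -0.0123, 0.0097]
tool_rot: [-3.142, -0.0, 1.482]
force: [-1.0, 0.1, 0.1]
grip_width: -0.0002
```

>>> carry_out:
  series:
    - [0.002, 0, 0, 0, 0, 0, 255]
    - [0.004, 0, 0, 0, 0, 0, 255]
    - [0.006, 0, 0, 0, 0, 0, 255]
    - [0.008, 0, 0, 0, 0, 0, 255]
    - [0.01, 0, 0, 0, 0, 0, 255]
    - [0.012, 0, 0, 0, 0, 0, 255]
    - [0.014, 0, 0, 0, 0, 0, 255]
    - [0.014, 0, 0, 0, 0, 0, 255]

```text
clock: 27.28
position: [0.4305, 0.0017, 0.0097]
tool_rot: [3.142, -0.0, 1.482]
force: [-0.4, 0.4, -0.1]
grip_width: -0.0003
```

Run:
```python
from h import *
st(); p,d,E=wcam(); cv2.imwrite("pics/w16.png",cv2.resize(p,None,fx=1.5,fy=1.5))
i=imaging.camera_info("wrist");K=i["mtx"]
v,u=np.mgrid[70:210,180:340]; z=d[70:210,180:340]; P=np.stack([(u-K[0,2])/K[0,0]*z,(v-K[1,2])/K[1,1]*z,z],-1)@E[:3,:3].T+E[:3,3]
print("top z",np.percentile(P[...,2],99), w2r(P[P[...,2]>.06][:,:2]).mean(0))
goal([*r2w(.095,0),.12])
```

```text
t 27.27 pos [0.4305 0.0017 0.0097] rack [-0.022   0.0848] rot [ 3.142 -0.     1.482] F [-0.38  0.4  -0.1 ] w -0.0003
top z 0.06684786025299867 [0.0354924 0.0838253]
row [ 0.1171  0.0849 -0.1103] [ 0.     -0.      0.0007]
```

View pics/w16.png

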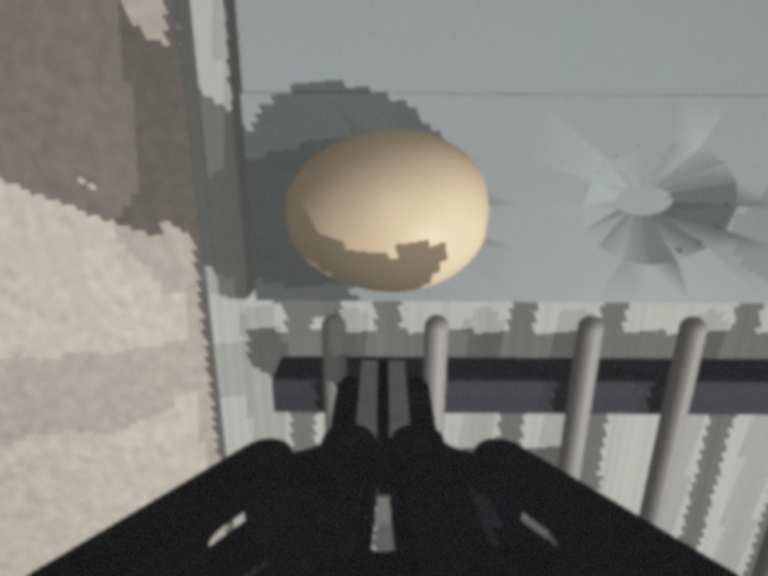

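>>> carry_out:
  series:
    - [-0.005, 0, -0.04, 0, 0, 0, 255]
    - [-0.005, 0.005, -0.09, 0, 0, 0, 255]
    - [0.02, 0.03, -0.11, 0, 0, 0, 255]
    - [0.06, 0.06, -0.11, 0, 0, 0, 255]
    - [0.095, 0.082, -0.11, 0, 0, 0, 255]
    - [0.108, 0.085, -0.11, 0, 0, 0, 255]
    - [0.108, 0.085, -0.1, 0, 0, 0, 255]
    - [0.108, 0.085, -0.1, 0, 0, 0, 255]

```text
clock: 28.32
position: [0.5236, 0.1, 0.1087]
tool_rot: [-3.14, 0.001, 1.481]
force: [0.1, 0.3, -0.4]
grip_width: 0.0002
```

Run:
```python
from h import *
st(); p,d,E=wcam(); cv2.imwrite("pics/w17.png",cv2.resize(p,None,fx=1.5,fy=1.5)); goal([*r2w(.086,0),.019])
```

```text
t 28.32 pos [0.5236 0.1    0.1087] rack [0.0843 0.0009] rot [-3.140e+00  1.000e-03  1.481e+00] F [ 0.13  0.35 -0.4 ] w 0.0002
row [0.0017 0.0007 0.0902] [-0.0012  0.001  -0.0005]
```

View pics/w17.png

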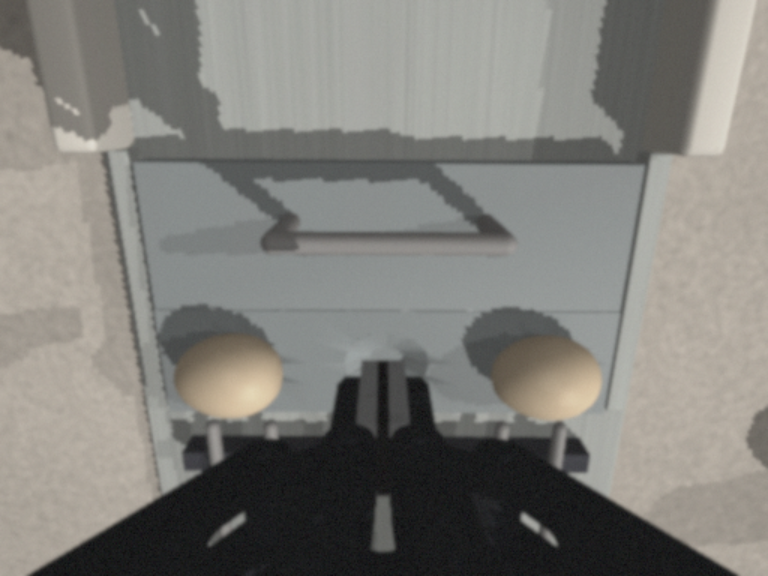

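Both eggs are in the outer pockets (229,375) and (546,378), with the tray against the rails. Descending on the near side of the handle.

>>> carry_out:
  series:
    - [0.001, 0, 0.03, 0, 0, 0, 255]
    - [0.001, 0, 0.06, 0, 0, 0, 255]
    - [0.001, 0, 0.082, 0, 0, 0, 255]
    - [0.001, 0, 0.09, 0, 0, 0, 255]
    - [0.001, 0, 0.09, 0, 0, 0, 255]
    - [0.001, 0, 0.09, 0, 0, 0, 255]

```text
clock: 29.12
position: [0.5254, 0.1024, 0.0206]
tool_rot: [3.14, -0.0, 1.481]
force: [0.2, -0.3, -0.1]
grip_width: 0.0001
```

Run:
```python
from h import *
st(); goal([*r2w(.0995,0),.019]); goal([*r2w(.2295,0),.019])
```

```text
t 29.12 pos [0.5254 0.1024 0.0206] rack [ 0.0868 -0.0006] rot [ 3.14  -0.     1.481] F [ 0.17 -0.31 -0.15] w 0.0001
row [ 0.0127 -0.0006  0.0016] [ 0.0012 -0.0003  0.0002]
row [ 0.1427 -0.0006  0.0016] [ 0.0012 -0.0003  0.0002]
```

>>> carry_out:
  series:
    - [0.003, 0, 0.001, 0, 0, 0, 255]
    - [0.006, 0, 0.001, 0, 0, 0, 255]
    - [0.008, 0, 0.001, 0, 0, 0, 255]
    - [0.0095, 0, 0.001, 0, 0, 0, 255]
    - [0.0105, 0, 0.001, 0, 0, 0, 255]
    - [0.0115, 0, 0.001, 0, 0, 0, 255]
    - [0.0125, 0, 0.001, 0, 0, 0, 255]
    - [0.0135, 0, 0.001, 0, 0, 0, 255]
    - [0.015, 0, 0.001, 0, 0, 0, 255]
    - [0.017, 0, 0.001, 0, 0, 0, 255]

```text
clock: 30.38
position: [0.5264, 0.1194, 0.0187]
tool_rot: [-3.142, 0.0, 1.482]
force: [-0.9, -3.9, -0.2]
grip_width: -0.0001
```

>>> carry_out:
  series:
    - [0.002, 0, 0, 0, 0, 0, 255]
    - [0.0045, 0, 0, 0, 0, 0, 255]
    - [0.0075, 0, 0, 0, 0, 0, 255]
    - [0.0105, 0, 0, 0, 0, 0, 255]
    - [0.0135, 0, 0, 0, 0, 0, 255]
    - [0.0165, 0, 0, 0, 0, 0, 255]
    - [0.0195, 0, 0, 0, 0, 0, 255]
    - [0.0225, 0, 0, 0, 0, 0, 255]
    - [0.0255, 0, 0, 0, 0, 0, 255]
    - [0.0285, 0, 0, 0, 0, 0, 255]

```text
clock: 31.62
position: [0.5289, 0.148, 0.0187]
tool_rot: [3.142, -0.0, 1.482]
force: [2.4, -2.4, -0.5]
grip_width: -0.0001
```

Run:
```python
from h import *
st(); p,d,E=wcam(); cv2.imwrite("pics/w18.png",cv2.resize(p,None,fx=1.5,fy=1.5)); goal([*r2w(.2295,0),.019])
p,d=imaging.grab_frame("scene"); cv2.imwrite("pics/s18.png",cv2.resize(p[60:320,110:430],None,fx=2.4,fy=2.4))
```

```text
t 31.62 pos [0.5289 0.148  0.0187] rack [ 1.326e-01 -1.000e-04] rot [ 3.142 -0.     1.482] F [ 2.38 -2.41 -0.47] w -0.0001
row [ 0.0964  0.0001 -0.0002] [ 0.     -0.0004  0.0009]
```

View pics/s18.png

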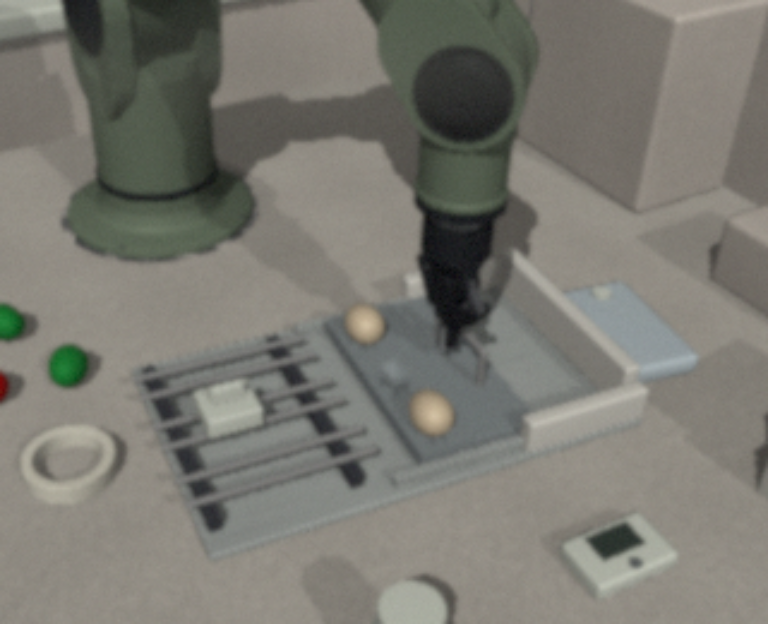

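>>> carry_out:
  series:
    - [0.003, 0, 0, 0, 0, 0, 255]
    - [0.006, 0, 0, 0, 0, 0, 255]
    - [0.009, 0, 0, 0, 0, 0, 255]
    - [0.012, 0, 0, 0, 0, 0, 255]
    - [0.015, 0, 0, 0, 0, 0, 255]
    - [0.018, 0, 0, 0, 0, 0, 255]
    - [0.021, 0, 0, 0, 0, 0, 255]
    - [0.024, 0, 0, 0, 0, 0, 255]
    - [0.027, 0, 0, 0, 0, 0, 255]
    - [0.03, 0, 0, 0, 0, 0, 255]

```text
clock: 32.98
position: [0.5316, 0.1779, 0.0187]
tool_rot: [-3.142, -0.0, 1.482]
force: [0.7, -2.0, 0.8]
grip_width: -0.0
```

>>> carry_out:
  series:
    - [0.003, 0, 0, 0, 0, 0, 255]
    - [0.006, 0, 0, 0, 0, 0, 255]
    - [0.009, 0, 0, 0, 0, 0, 255]
    - [0.012, 0, 0, 0, 0, 0, 255]
    - [0.015, 0, 0, 0, 0, 0, 255]
    - [0.018, 0, 0, 0, 0, 0, 255]
    - [0.021, 0, 0, 0, 0, 0, 255]
    - [0.024, 0, 0, 0, 0, 0, 255]
    - [0.027, 0, 0, 0, 0, 0, 255]
    - [0.03, 0, 0, 0, 0, 0, 255]

```text
clock: 34.22
position: [0.5343, 0.2078, 0.0187]
tool_rot: [3.142, -0.0, 1.482]
force: [1.4, -3.0, 1.1]
grip_width: 0.0002
```

>>> carry_out:
  series:
    - [0.003, 0, 0, 0, 0, 0, 255]
    - [0.006, 0, 0, 0, 0, 0, 255]
    - [0.009, 0, 0, 0, 0, 0, 255]
    - [0.012, 0, 0, 0, 0, 0, 255]
    - [0.015, 0, 0, 0, 0, 0, 255]
    - [0.018, 0, 0, 0, 0, 0, 255]
    - [0.021, 0, 0, 0, 0, 0, 255]
    - [0.0235, 0, 0, 0, 0, 0, 255]
    - [0.0255, 0, 0, 0, 0, 0, 255]
    - [0.027, 0, 0, 0, 0, 0, 255]

```text
clock: 35.48
position: [0.5366, 0.2346, 0.0187]
tool_rot: [-3.142, -0.0, 1.482]
force: [1.2, -3.5, 0.2]
grip_width: 0.0004
```

Run:
```python
from h import *
st(); goal([*r2w(.2295,0),.019])
```

```text
t 35.48 pos [0.5366 0.2346 0.0187] rack [0.2195 0.    ] rot [-3.142 -0.     1.482] F [ 1.24 -3.53  0.2 ] w 0.0004
row [ 0.01    0.     -0.0003] [-0.     -0.      0.0006]
```

>>> carry_out:
  series:
    - [0.0015, 0, 0, 0, 0, 0, 255]
    - [0.003, 0, 0, 0, 0, 0, 255]
    - [0.0045, 0, 0, 0, 0, 0, 255]
    - [0.006, 0, 0, 0, 0, 0, 255]
    - [0.007, 0, 0, 0, 0, 0, 255]
    - [0.008, 0, 0, 0, 0, 0, 255]
    - [0.009, 0, 0, 0, 0, 0, 255]
    - [0.0095, 0, 0, 0, 0, 0, 255]
    - [0.01, 0, 0, 0, 0, 0, 255]
    - [0.0105, 0, 0, 0, 0, 0, 255]

```text
clock: 36.72
position: [0.5375, 0.2446, 0.0187]
tool_rot: [-3.141, 0.001, 1.482]
force: [1.6, -6.4, 1.6]
grip_width: 0.0002
```

>>> carry_out:
  series:
    - [0.0005, 0, 0, 0, 0, 0, 255]
    - [0.001, 0, 0, 0, 0, 0, 255]
    - [0.0015, 0, 0, 0, 0, 0, 255]

```text
clock: 37.1
position: [0.5376, 0.2446, 0.0186]
tool_rot: [-3.141, 0.003, 1.481]
force: [-1.4, -13.6, 5.8]
grip_width: 0.0001
```

Run:
```python
from h import *
st()
```

```text
t 37.1 pos [0.5376 0.2446 0.0186] rack [ 0.2296 -0.    ] rot [-3.141e+00  3.000e-03  1.481e+00] F [ -1.43 -13.55   5.76] w 0.0001
```

At the hard stop (x = 229.6 mm, as predicted; force rising to 14 N). Backing off, lifting and checking.

>>> carry_out:
  series:
    - [-0.003, 0, 0, 0, 0, 0, 255]
    - [-0.008, 0, 0, 0, 0, 0, 255]
    - [-0.013, 0, 0, 0, 0, 0, 255]
    - [-0.014, 0, -0.03, 0, 0, 0, 255]
    - [-0.014, 0, -0.08, 0, 0, 0, 255]
    - [-0.014, 0, -0.13, 0, 0, 0, 255]
    - [-0.03, 0, -0.17, 0, 0, 0, 255]
    - [-0.05, 0, -0.18, 0, 0, 0, 255]
    - [-0.05, 0, -0.18, 0, 0, 0, 255]
    - [-0.05, 0, -0.18, 0, 0, 0, 255]

```text
clock: 38.35
position: [0.533, 0.197, 0.1983]
tool_rot: [-3.141, -0.0, 1.482]
force: [1.1, 0.1, -0.0]
grip_width: -0.0001
```

Run:
```python
from h import *
st(); p,d,E=wcam(); cv2.imwrite("pics/w20.png",cv2.resize(p,None,fx=1.5,fy=1.5)); np.save("pics/w20E.npy",E); np.save("pics/w20d.npy",d)
p,d=imaging.grab_frame("scene"); cv2.imwrite("pics/s20.png",cv2.resize(p[60:320,110:430],None,fx=2.4,fy=2.4))
```

```text
t 38.35 pos [0.533  0.197  0.1983] rack [0.1817 0.0002] rot [-3.141 -0.     1.482] F [ 1.07  0.1  -0.04] w -0.0001
```

View pics/w20.png

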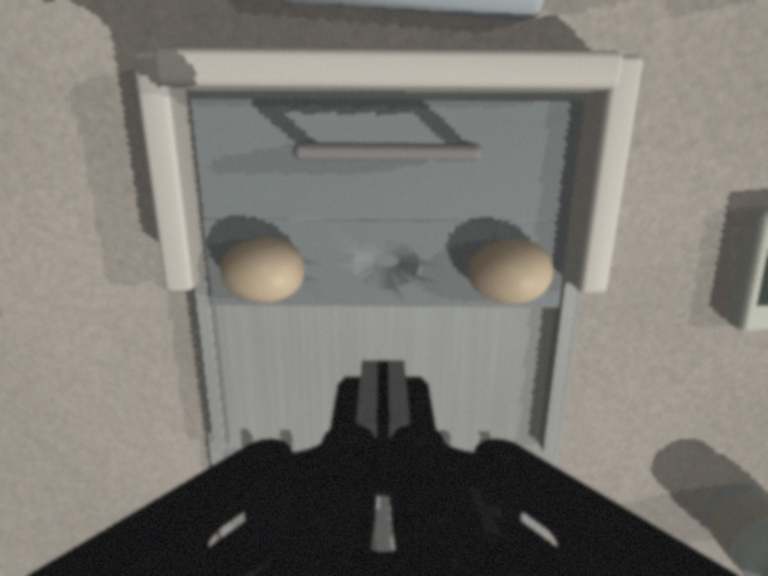

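View pics/s20.png

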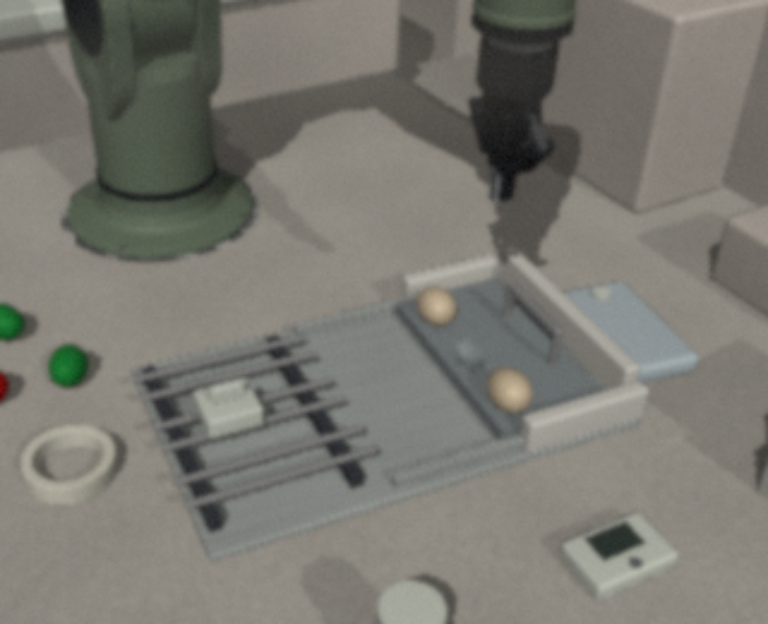

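Run:
```python
from h import *
from workcell import ticket
E=np.load("pics/w20E.npy"); f=lambda u,v,z:print((u,v),w2r(wray(E,[u/1.5-.17,v/1.5-.17],z)[0]).round(4))
f(388,152,.075); f(263,270,.044); f(511,270,.044); f(388,304,.03)
d=np.load("pics/w20d.npy");K=imaging.camera_info("wrist")["mtx"]
for (u,v) in((175,175),(340,175)):
    z=d[v-15:v+15,u-15:u+15]; vv,uu=np.mgrid[v-15:v+15,u-15:u+15]
    P=np.stack([(uu-K[0,2])/K[0,0]*z,(vv-K[1,2])/K[1,1]*z,z],-1)@E[:3,:3].T+E[:3,3]; print("egg top z",P[...,2].max().round(4))
print(ticket.job_done())
```

```text
(388, 152) [ 0.2438 -0.0017]
(263, 270) [0.163  0.0837]
(511, 270) [ 0.1633 -0.0871]
(388, 304) [ 0.1328 -0.0027]
egg top z 0.3726
egg top z 0.3726
the job is handed in; nothing more can be done
None
```

The job is handed in at about 38 s. Both eggs lie in the outer pockets, and the tray is fully inside the foam box with the fingers clear.

**What I did:** I slid the tray up against the rail ends by its handle, then rolled each egg along its own lane with closed fingers until it dropped into its pocket. After that I pushed the tray slowly into the box, backed off and lifted away.

**Last checks, from the wrist camera:**
- **Tray:** the handle is at rack x = 243.8 mm against 245 mm expected. That puts the slide at about 0.129 m. The push met the hard stop at 229.6 mm, and the force rose to 14 N.
- **Eggs:** they are at (163, 84) and (163, −87) mm, within about 3 mm of the pocket centres at (164, ±85) mm. When they first dropped in, their tops read about 67 mm above the bench, which is the seated height.
- **Other things:** in the last scene picture the lane blank, tape roll and cold pack look unmoved. I judged this by eye only and did not measure it.

**What failed or disagreed:**
- **First push missed:** the fingers passed over the handle without touching it. The fingertips end about 36 mm short of the reported TCP, as both the wrist and scene depth showed. I corrected all later heights for this.
- **Scene-camera rails:** the rail tips I picked there were up to about 20 mm off from the other views. I did not use them.
- **Final egg height:** my last depth check gave a bad reading of 0.37 m, most likely stray pixels, so I have no height reading for the eggs in the box.

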